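# Fetch the slide carrier from behind the bottles and clip it on the viewer

### The job

The specimen slide carrier lies behind two reagent bottles that block its green handle: first clear both bottles onto the steel tray, standing upright. Then, while they are out of the way, put the carrier on the black slide viewer and slide it, plate end first, under the sprung clip until it is fully home against the stop, square and central, and let go. Then stand each bottle back, upright and centred, on the disc that matches its cap, without disturbing the pen cup and the slide box.

Things in the scene. Friction and masses are not known exactly. Their poses are not given: they have to be found in the camera images.
- bottle_blue: reagent bottle, upright, blue with a white label; round body 44 mm diameter and straight up to 82 mm, sloping shoulder, blue cap 31 mm diameter, 106 mm tall overall, about 160 g. Origin: centre of its underside, z up. It starts on the disc of its cap colour.
- bottle_orange: reagent bottle, upright, dark brown with a white label; round body 44 mm diameter and straight up to 82 mm, sloping shoulder, orange cap 31 mm diameter, 106 mm tall overall, about 160 g. Origin: centre of its underside, z up. It starts on the disc of its cap colour.
- pad_blue: flat blue disc, 64 mm diameter, 2 mm thick, fixed on a black rubber mat (160 x 180 x 3 mm): the home of the blue bottle. Origin: centre of its underside (3 mm above the table), its top 2 mm higher.
- pad_orange: flat orange disc, 64 mm diameter, 2 mm thick, fixed on a black rubber mat (160 x 180 x 3 mm): the home of the brown, orange-capped bottle. Origin: centre of its underside (3 mm above the table), its top 2 mm higher.
- carrier: slide carrier, flat on the mat, 80 g: aluminium plate 84 x 48 x 6 mm (x -24 to +60 mm, y -24 to +24) with a glass slide on top; at its rear an upright green handle fin (x -58 to -24 mm, 14 mm thick across y, 36 mm tall), which the bottles crowd. Origin: on the underside, z up, x from handle towards the plate's front edge. Take it by the fin, fingers closing along y.
- tray: shallow steel tray, fixed, 130 mm (x) x 200 mm (y), rim 15 mm high, walls and floor 4 mm thick. Origin: centre of its underside, z up. Side area for both bottles, next to each other along y.
- viewer: black slide viewer box with white window, fixed, 150 mm (x) x 120 mm (y), top face 30 mm high. Origin: centre of its underside, z up. A steel stop (6 mm high, 70 mm wide) has its face at x = +52 mm. The carrier is loaded from the -x end towards +x along the middle; home is carrier origin at x = -8, y = 0, z = 30 mm, both x axes alike.
- clip (a joint): sprung steel bar clip on the viewer, 40 mm wide, hinged across y on the end face (x = +79, z = 22 mm). 0 rad: down, as at the start; about 0.09 with the carrier under it; limit 0.8. Nose at x = +32 mm, 2 mm above the top face; lip rises towards -x to its tip at x = +12 mm, 11 mm above the face: a 6 mm plate slid along the face lifts it by itself. Nose force 1 to 2 N. Clip is 16 mm high.
- pen_cup: bystander: white cup, 68 mm diameter, 75 mm tall, with pens reaching 125 mm, loose. Origin: centre of its underside.
- slide_box: bystander: white and blue slide box 55 x 85 x 40 mm, loose. Origin: centre of its underside.

How it is judged:
By the outcome, as a careful person would: the job done as asked, in the order asked, and still so for the second after the job is handed in, with the robot touching nothing.
It also fails if it takes over 134 s, if anything falls off the work surface, if the arm or the gripper's body presses on something with over 40 N, if the wrist force passes 120 N, or if a joint passes its speed limit or range.

### The arm

A 6-joint arm with a two-finger parallel gripper is mounted at the origin on the work surface. World frame = base frame: x ahead of the robot, y to its left, z up, the work surface at z = 0. Lengths are in m, angles in rad, forces in N, time in s.
With the tool pointing down it reaches from about 0.375 to 0.925 m from the base axis. Payload 5.7 kg.
Tool frame: the origin (TCP) lies midway between the tips of the shut fingers; the grasp point (between the pads) lies 19 mm behind it (bot.grip_depth is the distance from the TCP to the grasp point, in m); z points along the fingers, y is the line along which they close (so a half turn about z gives the same grasp; the last joint's range is limited). The gripper opens to 85 mm and grips with 20 to 120 N. Pads are 22 mm wide; open, the fingers measure 114 mm over their backs; the gripper's body (76 mm by 85 mm) begins 54 mm behind the grasp point. The pads swing forward as they close: fully open they stand 13 mm farther back than shut.
Start: joints at [-1.231, 0.359, 1.51, -0, 1.272, -0.115], TCP at [0.264, -0.539, 0.231] pointing down, gripper open.
Joint ranges: [-2.97, 2.97], [-1.01, 2.36], [0.21, 2.38], [-0.96, 4.11], [0.2, 2.71], [-2.98, 2.98]. Speed limits (rad/s): [2.39, 2.39, 3.14, 3.14, 3.14, 3.14].

### API

Orientations are given as a rotation vector (axis times angle).
In Python, from station import bot gives the robot as it stands.
- The arm moves only by the tool arm_command, never from a script. Its argument "steps" is a list of rows, each a list of 3 entries, a list of its own where there are three numbers: the turn, a rotation vector about the tool's x, y, z in degrees, then the shift along the tool's x, y, z in mm, then the finger opening in mm, from 0 to 85.4. A call has 1 to 20 rows; each row shifts and turns the commanded pose from where the row before left it, along the tool's axes as they then stand; what a row does not reach is not made up. A row lasts 1/12 s, in which the tool goes at most 41.7 mm and 7.16 degrees, less where a joint would pass 70% of its speed; a pose out of reach is approached as far as the arm can. A call is refused whole if a number of a shift passes 41.7 or a number of a turn 7.16, either way. A call with a gripper value outside its range is refused whole. The fingers move at their own pace and stop on an object; "force" is the grip in N (left out, the last holds). Time passes only in rows, so rows that do not move let the fingers close. It gives the time, the measured TCP pose, the force, the opening and the grip force at its end, in the units of the state.
- bot.state(): the state, without advancing time (a new reading comes with each control period).
- bot.snapshot(name): name is "scene" or "side" or "wrist"; returns (picture, depth): 384x512x3 uint8, red, green, blue; 384x512 float32, m along the optical axis (not along the pixel's ray), 0 where there is no reading.
- bot.camera_params(name): a dict with "intrinsics" (3x3 intrinsics, pixels), "position" and "rotation" of the camera in the world. Camera axes: x right, y down, z forward; pixel columns grow to the right and rows downward; lengths in m; the calibration is good to about 2 mm. The wrist camera is an equidistant fisheye: a pixel r from the principal point sees the ray r / f radians off the axis. A picture is of the moment at which its call begins: read the wrist's pose just before it. camera_params takes no time and is no camera call; for the wrist camera it gives the pose at the moment of the call.
- bot.finish_job(): hands the job in; it is judged then, once.
The state is a dict: "time": time; "joint_positions": joint angles; "joint_vel": joint speeds; "effort": joint torques, N m; "eef_pos": TCP position; "tcp_rot": TCP orientation; "force": force on the tool from outside, world axes, zero at the start; "torque": the same for the moment, N m; "grip_width": finger opening in m; "finger_force": force on a finger pad.
Only numpy, scipy, OpenCV 4.12 (cv2) and the standard library are available. Lean on these libraries where they do the work, as an engineer would, in place of code of your own. Each camera call takes 0.05 s, during which the arm holds its last target. There are 200 camera calls.

## Working session

There is one attempt and no reset: what is moved stays moved. The work goes in short steps, Python scripts to look and compute and a tool call to move; the robot and the scene stay as the last step left them, time stands still between calls to the robot, and variables do not carry over. Pictures are saved under pics/ and viewed, at most 14 in all, crops included, and the job is handed in when it is done.

Besides the shell and the picture viewer there is one more tool, called after "Emit:" in YAML: its name, and indented under it one key for each argument. arm_command: Moves the arm, as the interface text tells. Its arguments: {"type":"object","properties":{"steps":{"type":"array","items":{"type":"array"}},"force":{"type":"number"}},"required":["steps"]}

```bash
mkdir -p pics; ls
python3 - <<'E'
from station import bot
import cv2,numpy as np
for n in("scene","side"):
    p,d=bot.snapshot(n); cv2.imwrite(f"pics/{n}0.png",p[:,:,::-1]); np.savez(f"{n}0.npz",p=p,d=d)
    c=bot.camera_params(n); print(n,c["position"],np.round(c["rotation"],3).tolist(),c["intrinsics"])
s=bot.state();print(s["time"],s["eef_pos"],s["tcp_rot"],s["grip_width"],bot.grip_depth)
E
```

```text
pics
scene [ 1.15940449 -0.50460252  1.0538688 ] [-2.287, -1.065, 0.355] [[462.98616459   0.         249.84311891]
 [  0.         462.98616459 188.78397965]
 [  0.           0.           1.        ]]
side [0.49830992 0.76137254 0.47143497] [-0.176, 2.665, -1.581] [[362.10932981   0.         258.14800853]
 [  0.         362.10932981 190.40089221]
 [  0.           0.           1.        ]]
0.1 [ 0.26334831 -0.53842519  0.23053662] [-3.05911184e+00 -7.07831529e-01  2.80327990e-04] 0.08530082735653144 0.0187
```

View pics/scene0.png

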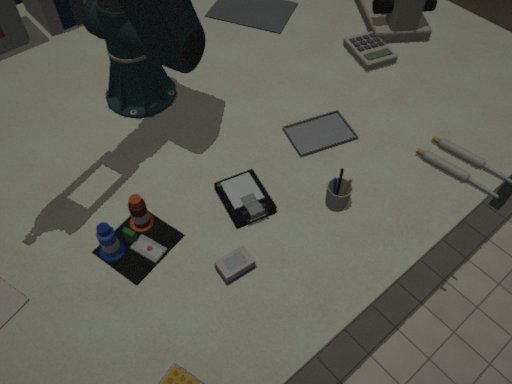

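View pics/side0.png

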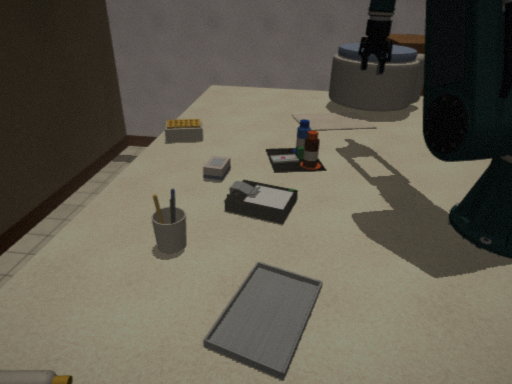

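The scene shows the bottles at about (110,240) and (140,213) px on the mat with the carrier at (148,248). The viewer is at (245,198) with its clip towards the lower side, the tray at (320,132), the cup at (338,193) and the box at (236,264). The side view agrees. Next I measure with masks and ray casts.

```bash
cat > h.py <<'E'
import numpy as np,cv2
from scipy.spatial.transform import Rotation as R
from station import bot
def ray(name,px,cp=None):
    c=cp or bot.camera_params(name); K=np.array(c["intrinsics"]); u=(np.atleast_2d(px)-K[:2,2])/[K[0,0],K[1,1]]
    if name=="wrist":
        r=np.linalg.norm(u,axis=1,keepdims=True)+1e-9; d=np.hstack([u/r*np.sin(r),np.cos(r)])
    else: d=np.hstack([u,np.ones((len(u),1))])
    rot=np.array(c["rotation"]); rot=R.from_rotvec(rot) if rot.size==3 else R.from_matrix(rot)
    return np.array(c["position"]),rot.apply(d)
def plane(name,px,z,cp=None):
    o,d=ray(name,px,cp); return (o+d*((z-o[2])/d[:,2:]))[:,:2]
def comps(mask,amin=20):
    n,l,s,c=cv2.connectedComponentsWithStats(mask.astype(np.uint8))
    return [(s[i],c[i],l==i) for i in range(1,n) if s[i][4]>=amin]
E
python3 - <<'E'
from h import *
f=np.load("scene0.npz");p,d=f["p"],f["d"]
c=bot.camera_params("scene");K=c["intrinsics"]
v,u=np.mgrid[:384,:512]
rays=np.dstack([(u-K[0,2])/K[0,0],(v-K[1,2])/K[1,1],np.ones((384,512))])*d[...,None]
W=R.from_rotvec(c["rotation"]).apply(rays.reshape(-1,3)).reshape(384,512,3)+c["position"]
np.save("W0.npy",W)
def rect(m,z):
    q=plane("scene",np.argwhere(m)[:,::-1].astype(float),z).astype(np.float32); return cv2.minAreaRect(q)
hsv=cv2.cvtColor(p,cv2.COLOR_RGB2HSV)
z=W[...,2]
for nm,(x0,y0,x1,y1) in dict(blue=(95,215,128,265),orange=(122,190,160,236),cup=(320,160,360,215),box=(210,240,262,285),viewer=(205,160,285,235),tray=(275,105,365,160)).items():
    w=W[y0:y1,x0:x1].reshape(-1,3); w=w[d[y0:y1,x0:x1].ravel()>0]
    print(nm,"zmax",np.percentile(w[:,2],[50,90,98,100]).round(3))
    for lo,hi in ((.095,.115),(.065,.078),(.035,.045),(.026,.034),(.011,.018)):
        q=w[(w[:,2]>lo)&(w[:,2]<hi)]
        if len(q)>15: print("  ",lo,len(q),q.mean(0).round(3),[np.round(a,3) for a in cv2.minAreaRect(q[:,:2].astype(np.float32))])
cr=cv2.resize(p[165:295,85:285],None,fx=4,fy=4,interpolation=cv2.INTER_CUBIC)
cr=np.clip(cr.astype(float)*1.6,0,255).astype(np.uint8)
cv2.imwrite("pics/crop0.png",cr[:,:,::-1])
E
```

```text
blue zmax [0.007 0.097 0.113 0.117]
   0.095 158 [ 0.475 -0.383  0.109] [array([ 0.472, -0.383]), array([0.033, 0.03 ]), np.float64(24.303)]
   0.065 53 [ 0.488 -0.385  0.071] [array([ 0.485, -0.385]), array([0.042, 0.016]), np.float64(78.716)]
   0.035 70 [ 0.477 -0.361  0.04 ] [array([ 0.476, -0.362]), array([0.028, 0.081]), np.float64(12.695)]
   0.026 35 [ 0.484 -0.375  0.03 ] [array([ 0.477, -0.368]), array([0.029, 0.069]), np.float64(12.101)]
   0.011 34 [ 0.483 -0.377  0.014] [array([ 0.478, -0.373]), array([0.032, 0.079]), np.float64(6.181)]
orange zmax [0.006 0.092 0.113 0.117]
   0.095 144 [ 0.45  -0.279  0.109] [array([ 0.448, -0.278]), array([0.031, 0.031]), np.float64(44.658)]
   0.065 53 [ 0.462 -0.282  0.072] [array([ 0.459, -0.283]), array([0.042, 0.02 ]), np.float64(70.311)]
   0.035 111 [ 0.469 -0.313  0.04 ] [array([ 0.46 , -0.298]), array([0.036, 0.078]), np.float64(20.564)]
   0.026 35 [ 0.466 -0.296  0.031] [array([ 0.462, -0.301]), array([0.036, 0.072]), np.float64(19.698)]
   0.011 32 [ 0.463 -0.284  0.014] [array([ 0.466, -0.289]), array([0.051, 0.05 ]), np.f
[... 679 characters left out ...]
5)]
   0.026 60 [ 0.733 -0.188  0.03 ] [array([ 0.732, -0.187]), array([0.1  , 0.048]), np.float64(52.171)]
   0.011 51 [ 0.733 -0.189  0.015] [array([ 0.734, -0.187]), array([0.098, 0.043]), np.float64(52.834)]
viewer zmax [0.004 0.034 0.045 0.052]
   0.035 362 [ 0.589 -0.029  0.039] [array([ 0.573, -0.021]), array([0.118, 0.153]), np.float64(75.384)]
   0.026 1375 [ 0.566 -0.02   0.031] [array([ 0.571, -0.019]), array([0.122, 0.163]), np.float64(76.001)]
   0.011 57 [ 0.598 -0.056  0.015] [array([ 0.592, -0.061]), array([0.183, 0.088]), np.float64(26.123)]
tray zmax [0.004 0.01  0.017 0.023]
   0.011 320 [0.52  0.329 0.014] [array([0.517, 0.329]), array([0.203, 0.138]), np.float64(73.049)]
```

View pics/crop0.png

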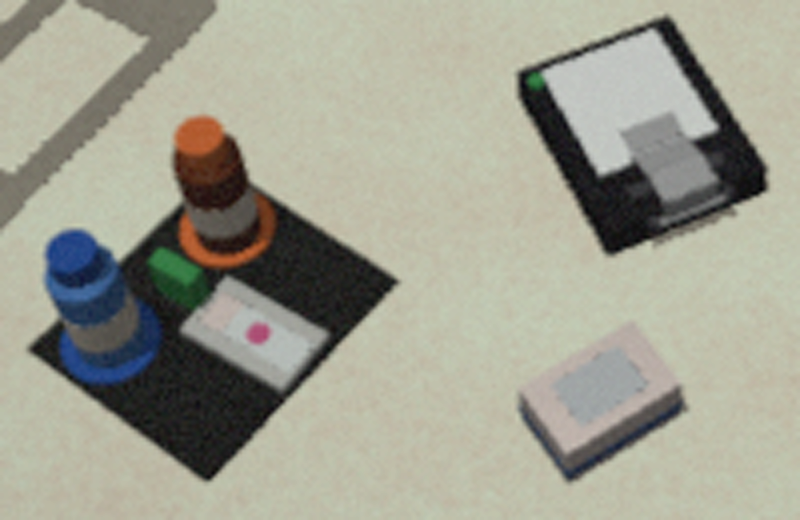

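The enlarged crop shows the blue cap (72,258), the orange cap (200,135), the green fin (178,278) between the bottles, the plate (255,330), and the viewer with its clip (670,160) at its front end. Now the precise axes of carrier, viewer and tray.

Run:
```python
from h import *
f=np.load("scene0.npz");p,d=f["p"],f["d"]; W=np.load("W0.npy")
hsv=cv2.cvtColor(p,cv2.COLOR_RGB2HSV).astype(int);H,S,V=hsv[...,0],hsv[...,1],hsv[...,2]
def win(x0,y0,x1,y1):
    m=np.zeros((384,512),bool);m[y0:y1,x0:x1]=1;return m
def rep(n,q):
    q=q.astype(np.float32);r=cv2.minAreaRect(q);b=cv2.boxPoints(r);e1=b[1]-b[0];e2=b[2]-b[1]
    L=e1 if np.linalg.norm(e1)>np.linalg.norm(e2) else e2
    print(n,len(q),"c",np.round(r[0],4),"size",np.round(r[1],3),"longdir",np.degrees(np.arctan2(L[1],L[0])).round(1))
def px(m):return np.argwhere(m)[:,::-1].astype(float)
g=win(118,222,140,245)&(H>45)&(H<80)&(S>90)
gw=W[g]; rep("fin top by depth",gw[gw[:,2]>.034][:,:2]); print(np.percentile(gw[:,2],[5,50,95]).round(3))
pl=win(128,232,170,266)&(V>90)
rep("plate z.009",plane("scene",px(pl),.010)); print(np.median(W[pl][:,2]).round(4))
vw=win(205,160,285,235)&(W[...,2]>.027)&(W[...,2]<.05)
big=max(comps(vw),key=lambda c:c[0][4])[2]; rep("viewer depth",W[big][:,:2]); 
mv=max(comps(win(205,160,285,235)&(V>75)&(W[...,2]>.026)&(W[...,2]<.036)),key=lambda c:c[0][4])[2];rep("window",plane("scene",px(mv),.03))
dk=max(comps(win(205,160,285,235)&(W[...,2]>.02)),key=lambda c:c[0][4])[2];rep("viewer px",plane("scene",px(dk),.03))
cl=win(205,160,285,235)&(W[...,2]>.037)&(W[...,2]<.06);rep("clip",W[cl][:,:2])
mat=win(85,195,195,290)&(V<70)&(W[...,2]<.012);rep("mat",plane("scene",px(mat),.003))
tr=win(275,105,365,160)&(V<130); print(np.median(V[145:150,200:210]));rep("tray",plane("scene",px(max(comps(tr),key=lambda c:c[0][4])[2]),.012))
for n,m in dict(ob=win(122,190,160,240)&((H<14))&(S>150)&(V>90),bb=win(90,210,130,270)&(H>100)&(H<125)&(S>120)).items():
    for s,c,l in comps(m,10):
        w=W[l];print(n,s,c.round(1),np.median(w,0).round(3))
        if np.median(w[:,2])>.09: (x,y),r=cv2.minEnclosingCircle(plane("scene",px(l&(W[...,2]>.1)),.106).astype(np.float32));print("  cap",round(x,4),round(y,4),r)
```

```text
fin top by depth 79 c [ 0.4717 -0.3274] size [0.036 0.015] longdir 16.7
[0.005 0.035 0.043]
plate z.009 579 c [ 0.5455 -0.3039] size [0.119 0.049] longdir 14.6
0.0105
viewer depth 1984 c [ 0.5708 -0.0192] size [0.122 0.163] longdir -13.9
window 789 c [ 0.5485 -0.016 ] size [0.098 0.101] longdir -13.7
viewer px 2089 c [ 0.572  -0.0207] size [0.124 0.164] longdir -13.9
clip 337 c [ 0.5793 -0.0188] size [0.09  0.143] longdir -32.8
mat 2206 c [ 0.4963 -0.3198] size [0.161 0.181] longdir -75.6
78.0
tray 4950 c [0.5205 0.3376] size [0.303 0.236] longdir 50.1
ob [129 195  12   9  80] [134.3 198.7] [ 0.448 -0.278  0.113]
  cap 0.4428 -0.2762 0.014160826802253723
ob [130 219  21  12  65] [137.2 226.5] [ 0.455 -0.3    0.007]
bb [ 97 223  19  23 336] [105.5 234.3] [ 0.483 -0.384  0.093]
  cap 0.4715 -0.382 0.01827370934188366
bb [100 240  26  22 236] [113.6 253. ] [ 0.487 -0.388  0.007]
```

Measured so far: bottles (0.473,-0.383) and (0.447,-0.278), and the fin at (0.472,-0.327) with yaw about 15°. The viewer is about (0.568,-0.019) at yaw -14°, and the tray (0.517,0.329) at yaw -17°. Sizes and heights match the specification. I move over the bottles for a wrist look.

```bash
cat >> h.py <<'E'
def go(x,y,z,yaw=None,verbose=True):
    """remaining: turn about tool z (deg), then shift in tool axes (mm) after turning; yaw=direction of tool x"""
    s=bot.state(); r=R.from_rotvec(s["tcp_rot"]); X=r.as_matrix()[:,0]; cur=np.degrees(np.arctan2(X[1],X[0]))
    t=0 if yaw is None else (cur-yaw+180)%360-180
    r2=r*R.from_rotvec([0,0,np.radians(t)])
    sh=r2.inv().apply(np.array([x,y,z])-s["eef_pos"])*1000
    tilt=np.degrees(np.arccos(-r.as_matrix()[2,2]))
    print(f"t={s['time']:.2f} pos={np.round(s['eef_pos'],4)} yaw={cur:.2f} tilt={tilt:.2f} w={s['grip_width']:.4f} F={np.round(s['force'],1)} | turn {t:.1f} shift {sh.round(1)}")
E
python3 -c "
from h import *
go(.42,-.33,.25,15)"
```

```text
t=0.10 pos=[ 0.2633 -0.5384  0.2305] yaw=26.06 tilt=0.10 w=0.0853 F=[ 0.1 -0.6  1.2] | turn 11.1 shift [ 205.3 -160.8  -19.2]
```

Emit:
arm_command:
  steps:
    - [[0,0,5.5],[0,0,-10],85]
    - [[0,0,5.5],[0,0,-10],85]
    - [[0,0,0],[29,-23,0],85]
    - [[0,0,0],[29,-23,0],85]
    - [[0,0,0],[29,-23,0],85]
    - [[0,0,0],[29,-23,0],85]
    - [[0,0,0],[29,-23,0],85]
    - [[0,0,0],[29,-23,0],85]
    - [[0,0,0],[29,-23,0],85]
    - [[0,0,0],[0,0,0],85]
    - [[0,0,0],[0,0,0],85]
  force: 40

```text
time: 1.02
eef_pos: [0.4185, -0.329, 0.251]
tcp_rot: [-3.113, -0.417, 0.001]
force: [-0.4, 0.4, -0.6]
grip_width: 0.0848
finger_force: 0.0
```

Run:
```python
from h import *
c=bot.camera_params("wrist"); p,d=bot.snapshot("wrist"); np.savez("w1.npz",p=p,d=d,pos=c["position"],rot=c["rotation"])
cv2.imwrite("pics/w1.png",p[:,:,::-1]); print(c); go(.447,-.278,.2)
```

```text
{'intrinsics': array([[297.31863964,   0.        , 258.8735696 ],
       [  0.        , 297.31863964, 190.4094592 ],
       [  0.        ,   0.        ,   1.        ]]), 'position': array([ 0.48712533, -0.31081573,  0.39411882]), 'rotation': array([ 2.30978508, -1.76441586, -0.25303832])}
t=1.07 pos=[ 0.4178 -0.3303  0.2511] yaw=15.18 tilt=0.04 w=0.0848 F=[ 1.3 -0.4 -0.2] | turn 0.0 shift [ 41.9 -42.8  51. ]
```

View pics/w1.png

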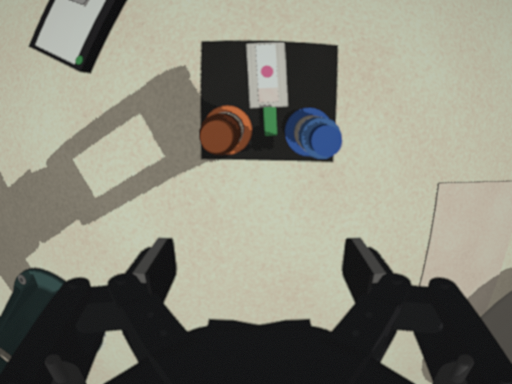

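The wrist view shows the orange cap at (218,137), the blue cap at (324,138), the fin at (270,121), and the plate running from (267,105) to (267,42) px. I cast rays onto their known heights.

```bash
python3 - <<'E'
from h import *
f=np.load("w1.npz");p=f["p"];cp=dict(intrinsics=bot.camera_params("wrist")["intrinsics"],position=f["pos"],rotation=f["rot"])
H,S,V=[a.astype(int) for a in cv2.split(cv2.cvtColor(p,cv2.COLOR_RGB2HSV))]
v,u=np.mgrid[:384,:512]; box=(u>195)&(u<350)&(v>35)&(v<165)
def px(m):return np.argwhere(m)[:,::-1].astype(float)
def rep(n,m,z):
    m=max(comps(m&box),key=lambda c:c[0][4])[2]; q=plane("wrist",px(m),z,cp).astype(np.float32); r=cv2.minAreaRect(q);b=cv2.boxPoints(r);e=max(b[1]-b[0],b[2]-b[1],key=np.linalg.norm)
    print(n,m.sum(),np.round(r[0],4),np.round(r[1],4),np.degrees(np.arctan2(e[1],e[0])).round(1))
for n in ((218,137),(324,138),(234,115),(302,118)): print(n,H[n[1],n[0]],S[n[1],n[0]],V[n[1],n[0]])
rep("fin",(H>45)&(H<80)&(S>90),.039)
rep("plate",(V>100)&(S<90)|((H>150)&(S>80)&(v<85)),.010)
rep("mat",V<60,.003)
E
python3 - <<'E'
import cv2
p=cv2.imread("pics/w1.png")[95:165,195:350]
cv2.imwrite("pics/w1c.png",cv2.resize(p,None,fx=5,fy=5,interpolation=cv2.INTER_CUBIC))
E
```

```text
(218, 137) 10 169 121
(324, 138) 110 165 144
(234, 115) 18 32 95
(302, 118) 113 26 77
fin 396 [ 0.4732 -0.3274] [0.034  0.0167] 18.6
plate 6258 [ 0.5017 -0.3247] [0.1733 0.2061] -73.8
mat 8615 [ 0.4984 -0.3201] [0.157 0.177] -75.9
```

View pics/w1c.png

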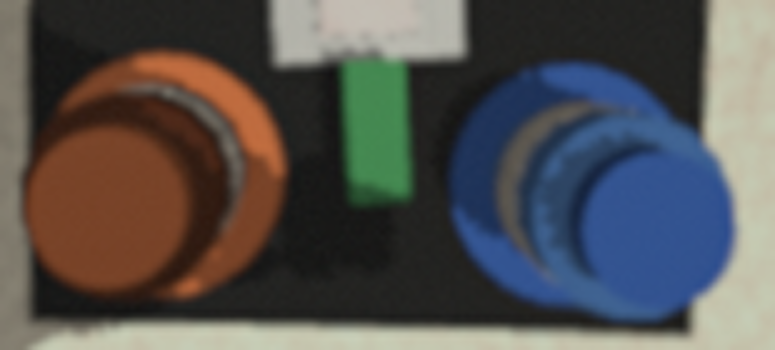

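The crop shows the orange cap centred at (108,208), the blue cap at (658,228), the orange disc at about (163,175) and the blue disc at about (573,184) in crop pixels.

Run:
```python
from h import *
f=np.load("w1.npz");cp=dict(intrinsics=bot.camera_params("wrist")["intrinsics"],position=f["pos"],rotation=f["rot"])
q=lambda a,z:plane("wrist",[[195+a[0]/5-.4,95+a[1]/5-.4]],z,cp)[0].round(4)
print("caps",q((108,208),.111),q((658,228),.111),"discs",q((163,175),.005),q((573,184),.005))
o=q((108,208),.111); go(o[0],o[1],.13); go(o[0],o[1],.05)
```

```text
caps [ 0.449  -0.2785] [ 0.4736 -0.3818] discs [ 0.4468 -0.2783] [ 0.4732 -0.3828]
t=1.07 pos=[ 0.4178 -0.3303  0.2511] yaw=15.18 tilt=0.04 w=0.0848 F=[ 1.3 -0.4 -0.2] | turn 0.0 shift [ 43.7 -41.8 121. ]
t=1.07 pos=[ 0.4178 -0.3303  0.2511] yaw=15.18 tilt=0.04 w=0.0848 F=[ 1.3 -0.4 -0.2] | turn 0.0 shift [ 43.8 -41.8 201. ]
```

Emit:
arm_command:
  steps:
    - [[0,0,0],[22,-21,20],85]
    - [[0,0,0],[22,-21,20],85]
    - [[0,0,0],[0,0,35],85]
    - [[0,0,0],[0,0,35],85]
    - [[0,0,0],[0,0,35],85]
    - [[0,0,0],[0,0,30],85]
    - [[0,0,0],[0,0,28],85]
    - [[0,0,0],[0,0,0],85]
    - [[0,0,0],[0,0,0],40]
    - [[0,0,0],[0,0,0],40]
    - [[0,0,0],[0,0,0],38]
    - [[0,0,0],[0,0,0],38]
    - [[0,0,0],[0,0,0],38]
    - [[0,0,0],[0,0,0],38]
    - [[0,0,0],[0,0,0],38]
    - [[0,0,0],[0,0,0],38]
  force: 40

```text
time: 2.4
eef_pos: [0.4505, -0.2799, 0.0502]
tcp_rot: [3.111, 0.412, 0.004]
force: [-1.0, 0.0, 6.6]
grip_width: 0.0431
finger_force: 43.1
```

```bash
python3 -c "
from h import *
s=bot.state();print(s['finger_force'])
go(s['eef_pos'][0],s['eef_pos'][1],.148,73)
go(.5316,.377,.148,73)"
```

```text
43.10446431504806
t=2.40 pos=[ 0.4505 -0.2799  0.0502] yaw=15.08 tilt=0.22 w=0.0431 F=[-1.   0.   6.6] | turn -57.9 shift [ -0.2   0.3 -97.8]
t=2.40 pos=[ 0.4505 -0.2799  0.0502] yaw=15.08 tilt=0.22 w=0.0431 F=[-1.   0.   6.6] | turn -57.9 shift [ 651.8 -114.2  -99.4]
```

Emit:
arm_command:
  steps:
    - [[0,0,0],[0,0,-8],38]
    - [[0,0,0],[0,0,-16],38]
    - [[0,0,0],[0,0,-25],38]
    - [[0,0,-5],[0,0,-25],38]
    - [[0,0,-6],[0,0,-26],38]
    - [[0,0,-6],[0,0,0],38]
    - [[0,0,-6],[0,0,0],38]
    - [[0,0,-6],[0,0,0],38]
    - [[0,0,-6],[0,0,0],38]
    - [[0,0,-6],[0,0,0],38]
    - [[0,0,-6],[0,0,0],38]
    - [[0,0,-6],[0,0,0],38]
    - [[0,0,-5],[0,0,0],38]

```text
time: 3.48
eef_pos: [0.4492, -0.2785, 0.1491]
tcp_rot: [2.519, 1.877, 0.0]
force: [-0.6, -0.9, -0.7]
grip_width: 0.0429
finger_force: 42.8
```

Emit:
arm_command:
  steps:
    - [[0,0,0],[12,-2,0],38]
    - [[0,0,0],[22,-4,0],38]
    - [[0,0,0],[32,-6,0],38]
    - [[0,0,0],[35,-6,0],38]
    - [[0,0,0],[35,-6,0],38]
    - [[0,0,0],[35,-6,0],38]
    - [[0,0,0],[35,-6,0],38]
    - [[0,0,0],[35,-6,0],38]
    - [[0,0,0],[35,-6,0],38]
    - [[0,0,0],[35,-6,0],38]
    - [[0,0,0],[35,-6,0],38]
    - [[0,0,0],[35,-6,0],38]
    - [[0,0,0],[35,-6,0],38]
    - [[0,0,0],[35,-6,0],38]
    - [[0,0,0],[35,-6,0],38]
    - [[0,0,0],[35,-6,0],38]
    - [[0,0,0],[35,-6,0],38]
    - [[0,0,0],[30,-6,0],38]
    - [[0,0,0],[26,-6,0],38]
    - [[0,0,0],[12,-4,0],38]

```text
time: 5.15
eef_pos: [0.5234, 0.3549, 0.1489]
tcp_rot: [-2.524, -1.868, -0.003]
force: [0.6, -0.0, -1.8]
grip_width: 0.0427
finger_force: 42.8
```

Run:
```python
from h import *
p,d=bot.snapshot("side"); cv2.imwrite("pics/s2.png",p[:,:,::-1])
print(bot.state()["finger_force"]);go(.5316,.377,.15,73)
# tray corners from scene depth map
W=np.load("W0.npy");m=np.zeros((384,512),bool);m[105:160,275:365]=1
q=W[m&(W[...,2]>.009)&(W[...,2]<.022)][:,:2].astype(np.float32);r=cv2.minAreaRect(q);print(r)
```

```text
42.76910288957879
t=5.20 pos=[0.5232 0.3557 0.1489] yaw=73.08 tilt=0.17 w=0.0434 F=[ 1.7  1.8 -1.9] | turn 0.1 shift [22.9  1.8 -1.1]
((0.49840405583381653, 0.33433330059051514), (0.20363548398017883, 0.2368556410074234), 72.61437225341797)
```

View pics/s2.png

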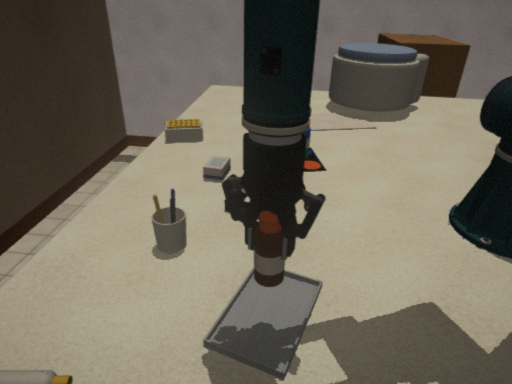

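The bottle hangs upright over the tray at (268,260). The tray's rim corners in the side view are at about (259,265), (322,283), (284,378) and (205,345) px, so I check the tray's centre against those.

Run:
```python
from h import *
b=plane("side",[[260,265.],[322,283.5],[284,377],[207,346]],.013)
print(b.round(3),b.mean(0).round(4),[np.linalg.norm(b[i]-b[(i+1)%4]).round(3) for i in range(4)])
```

```text
[[0.546 0.223]
 [0.43  0.257]
 [0.488 0.448]
 [0.603 0.414]] [0.5169 0.3356] [np.float64(0.121), np.float64(0.199), np.float64(0.12), np.float64(0.199)]
```

Emit:
arm_command:
  steps:
    - [[0,0,0],[13,1,10],38]
    - [[0,0,0],[13,1,20],38]
    - [[0,0,0],[0,0,25],38]
    - [[0,0,0],[0,0,22],38]
    - [[0,0,0],[0,0,12],38]
    - [[0,0,0],[0,0,6],38]
    - [[0,0,0],[0,0,3],38]
    - [[0,0,0],[0,0,1],38]
    - [[0,0,0],[0,0,0],38]

```text
time: 5.95
eef_pos: [0.5344, 0.3752, 0.0503]
tcp_rot: [2.525, 1.869, 0.003]
force: [0.9, 0.7, -1.2]
grip_width: 0.0429
finger_force: 42.7
```

Emit:
arm_command:
  steps:
    - [[0,0,0],[0,0,1],38]
    - [[0,0,0],[0,0,0.5],38]
    - [[0,0,0],[0,0,0],38]
    - [[0,0,0],[0,0,0],38]

```text
time: 6.28
eef_pos: [0.5346, 0.3756, 0.0493]
tcp_rot: [2.524, 1.87, 0.004]
force: [-1.0, 0.2, 6.4]
grip_width: 0.0427
finger_force: 43.2
```

Emit:
arm_command:
  steps:
    - [[0,0,0],[0,0,0],60]
    - [[0,0,0],[0,0,0],85]
    - [[0,0,0],[0,0,0],85]
    - [[0,0,0],[0,0,0],85]
    - [[0,0,0],[0,0,-15],85]
    - [[0,0,0],[0,0,-30],85]
    - [[0,0,0],[0,0,-40],85]
    - [[0,0,0],[0,0,-30],85]

```text
time: 6.95
eef_pos: [0.5336, 0.3751, 0.1646]
tcp_rot: [-2.524, -1.87, -0.0]
force: [1.6, 0.2, -0.3]
grip_width: 0.0851
finger_force: 0.0
```

```bash
python3 -c "
from h import *
go(.4734,-.382,.165)
go(.4734,-.382,.165,15)"
```

```text
t=6.95 pos=[0.5336 0.3751 0.1646] yaw=73.06 tilt=0.01 w=0.0851 F=[ 1.6  0.2 -0.3] | turn 0.0 shift [-7.418e+02  1.631e+02 -5.000e-01]
t=6.95 pos=[0.5336 0.3751 0.1646] yaw=73.06 tilt=0.01 w=0.0851 F=[ 1.6  0.2 -0.3] | turn 58.1 shift [-2.541e+02  7.158e+02 -5.000e-01]
```

Emit:
arm_command:
  steps:
    - [[0,0,0],[-20,5,0],85]
    - [[0,0,0],[-38,8,0],85]
    - [[0,0,0],[-38,8,0],85]
    - [[0,0,0],[-38,8,0],85]
    - [[0,0,0],[-38,8,0],85]
    - [[0,0,0],[-38,8,0],85]
    - [[0,0,0],[-38,8,0],85]
    - [[0,0,0],[-38,8,0],85]
    - [[0,0,0],[-38,8,0],85]
    - [[0,0,0],[-38,8,0],85]
    - [[0,0,0],[-38,8,0],85]
    - [[0,0,0],[-38,8,0],85]
    - [[0,0,0],[-38,8,0],85]
    - [[0,0,0],[-38,9,0],85]
    - [[0,0,0],[-38,9,0],85]
    - [[0,0,0],[-38,10,0],85]
    - [[0,0,0],[-38,10,0],85]
    - [[0,0,0],[-38,10,0],85]
    - [[0,0,0],[-38,10,0],85]
    - [[0,0,0],[-38,10,0],85]

```text
time: 8.62
eef_pos: [0.4784, -0.3859, 0.1626]
tcp_rot: [-2.524, -1.869, -0.0]
force: [0.3, -0.3, -0.8]
grip_width: 0.0851
finger_force: 0.0
```

Emit:
arm_command:
  steps:
    - [[0,0,0],[0,0,0],85]
    - [[0,0,0],[0,0,0],85]

```text
time: 8.78
eef_pos: [0.4786, -0.3862, 0.1624]
tcp_rot: [2.527, 1.866, 0.0]
force: [-0.6, -0.1, -0.3]
grip_width: 0.085
finger_force: 0.0
```

```bash
python3 -c "
from h import *
go(.4734,-.382,.048)"
```

```text
t=8.78 pos=[ 0.4786 -0.3862  0.1624] yaw=72.87 tilt=0.02 w=0.0850 F=[-0.6 -0.1 -0.3] | turn 0.0 shift [  2.5  -6.3 114.4]
```

Emit:
arm_command:
  steps:
    - [[0,0,0],[2,-6,25],85]
    - [[0,0,0],[0,0,35],85]
    - [[0,0,0],[0,0,30],85]
    - [[0,0,0],[0,0,23],85]
    - [[0,0,0],[0,0,0],85]
    - [[0,0,0],[0,0,0],40]
    - [[0,0,0],[0,0,0],38]
    - [[0,0,0],[0,0,0],38]
    - [[0,0,0],[0,0,0],38]
    - [[0,0,0],[0,0,0],38]
    - [[0,0,0],[0,0,0],38]
    - [[0,0,0],[0,0,0],38]
    - [[0,0,0],[0,0,0],38]

```text
time: 9.87
eef_pos: [0.4749, -0.3811, 0.0519]
tcp_rot: [2.522, 1.868, 0.001]
force: [-1.5, 1.7, 5.9]
grip_width: 0.0433
finger_force: 40.3
```

Emit:
arm_command:
  steps:
    - [[0,0,0],[0,0,-8],38]
    - [[0,0,0],[0,0,-16],38]
    - [[0,0,0],[0,0,-25],38]
    - [[0,0,0],[0,0,-25],38]
    - [[0,0,0],[0,0,-26],38]
    - [[0,0,0],[0,0,0],38]
    - [[0,0,0],[0,0,0],38]

```text
time: 10.45
eef_pos: [0.4749, -0.3814, 0.1524]
tcp_rot: [2.521, 1.867, 0.001]
force: [-0.0, -0.2, -2.6]
grip_width: 0.0432
finger_force: 41.0
```

```bash
python3 -c "
from h import *
go(.503,.285,.15)"
```

```text
t=10.45 pos=[ 0.4749 -0.3814  0.1524] yaw=73.06 tilt=0.28 w=0.0432 F=[-0.  -0.2 -2.6] | turn 0.0 shift [ 6.457e+02 -1.674e+02  2.000e-01]
```

Emit:
arm_command:
  steps:
    - [[0,0,0],[12,-3,0],38]
    - [[0,0,0],[22,-6,0],38]
    - [[0,0,0],[32,-8,0],38]
    - [[0,0,0],[35,-9,0],38]
    - [[0,0,0],[35,-9,0],38]
    - [[0,0,0],[35,-9,0],38]
    - [[0,0,0],[35,-9,0],38]
    - [[0,0,0],[35,-9,0],38]
    - [[0,0,0],[36,-9,0],38]
    - [[0,0,0],[36,-9,0],38]
    - [[0,0,0],[36,-9,0],38]
    - [[0,0,0],[36,-9,0],38]
    - [[0,0,0],[36,-9,0],38]
    - [[0,0,0],[36,-9,0],38]
    - [[0,0,0],[36,-9,0],38]
    - [[0,0,0],[36,-9,0],38]
    - [[0,0,0],[36,-10,0],38]
    - [[0,0,0],[30,-10,0],38]
    - [[0,0,0],[20,-8,0],38]
    - [[0,0,0],[0,0,0],38]

```text
time: 12.12
eef_pos: [0.4957, 0.2593, 0.1483]
tcp_rot: [-2.519, -1.873, 0.003]
force: [-0.9, -0.2, -2.1]
grip_width: 0.0432
finger_force: 41.0
```

```bash
python3 -c "
from h import *
go(.503,.285,.051)"
```

```text
t=12.12 pos=[0.4957 0.2593 0.1483] yaw=73.25 tilt=0.17 w=0.0432 F=[-0.9 -0.2 -2.1] | turn 0.0 shift [26.7 -0.1 97.3]
```

Emit:
arm_command:
  steps:
    - [[0,0,0],[13,0,10],38]
    - [[0,0,0],[13,0,20],38]
    - [[0,0,0],[0,0,25],38]
    - [[0,0,0],[0,0,21],38]
    - [[0,0,0],[0,0,11],38]
    - [[0,0,0],[0,0,6],38]
    - [[0,0,0],[0,0,3],38]
    - [[0,0,0],[0,0,0.5],38]
    - [[0,0,0],[0,0,0],38]
    - [[0,0,0],[0,0,0],38]

```text
time: 12.95
eef_pos: [0.5065, 0.2803, 0.0544]
tcp_rot: [2.524, 1.869, 0.003]
force: [0.3, 0.2, -0.7]
grip_width: 0.0431
finger_force: 41.0
```

Emit:
arm_command:
  steps:
    - [[0,0,0],[0,0,1.5],38]
    - [[0,0,0],[0,0,1],38]
    - [[0,0,0],[0,0,0.7],38]
    - [[0,0,0],[0,0,0],38]
    - [[0,0,0],[0,0,0],38]

```text
time: 13.37
eef_pos: [0.5061, 0.2804, 0.051]
tcp_rot: [2.524, 1.87, 0.002]
force: [-1.2, 0.1, 5.6]
grip_width: 0.0431
finger_force: 41.4
```

Contact. I release, rise, and head for the carrier.

Emit:
arm_command:
  steps:
    - [[0,0,0],[0,0,0],60]
    - [[0,0,0],[0,0,0],80]
    - [[0,0,0],[0,0,0],80]
    - [[0,0,0],[0,0,0],80]
    - [[0,0,0],[0,0,-15],80]
    - [[0,0,0],[0,0,-35],80]
    - [[0,0,0],[0,0,-40],80]
    - [[0,0,0],[0,0,-35],80]
    - [[0,0,0],[0,0,-35],80]

```text
time: 14.12
eef_pos: [0.5054, 0.28, 0.2118]
tcp_rot: [-2.524, -1.87, 0.0]
force: [-0.2, 0.3, -0.8]
grip_width: 0.0798
finger_force: 0.0
```

Run:
```python
from h import *
go(.43,-.34,.20); go(.43,-.34,.20,15)
```

```text
t=14.12 pos=[0.5054 0.28   0.2118] yaw=73.06 tilt=0.01 w=0.0798 F=[-0.2  0.3 -0.8] | turn 0.0 shift [-615.   108.6   11.8]
t=14.12 pos=[0.5054 0.28   0.2118] yaw=73.06 tilt=0.01 w=0.0798 F=[-0.2  0.3 -0.8] | turn 58.1 shift [-233.2  579.3   11.8]
```

Emit:
arm_command:
  steps:
    - [[0,0,0],[-20,4,0],80]
    - [[0,0,0],[-38,3,0],80]
    - [[0,0,0],[-38,3,0],80]
    - [[0,0,0],[-38,3,0],80]
    - [[0,0,0],[-38,3,0],80]
    - [[0,0,0],[-38,3,0],80]
    - [[0,0,0],[-38,3,0],80]
    - [[0,0,0],[-38,3,0],80]
    - [[0,0,0],[-38,3,0],80]
    - [[0,0,0],[-20,3,0],80]
    - [[0,0,0],[0,0,0],80]
    - [[0,0,0],[0,0,0],80]

```text
time: 15.12
eef_pos: [0.4348, -0.0588, 0.2101]
tcp_rot: [-2.527, -1.866, -0.0]
force: [-0.5, -0.9, -0.7]
grip_width: 0.0801
finger_force: 0.0
```

Run:
```python
from h import *
c=bot.camera_params("wrist"); p,d=bot.snapshot("wrist"); np.savez("w2.npz",p=p,d=d,pos=c["position"],rot=c["rotation"])
cv2.imwrite("pics/w2.png",cv2.resize(np.clip(p[:,:,::-1]*1.5,0,255).astype(np.uint8),(800,600),interpolation=cv2.INTER_CUBIC)); go(.43,-.34,.2); go(.43,-.34,.2,15)
```

```text
t=15.17 pos=[ 0.435  -0.058   0.2101] yaw=72.97 tilt=0.04 w=0.0801 F=[-0.3  0.9  0.2] | turn 0.0 shift [-271.1   77.9    9.9]
t=15.17 pos=[ 0.435  -0.058   0.2101] yaw=72.97 tilt=0.04 w=0.0801 F=[-0.3  0.9  0.2] | turn 58.0 shift [-77.8 271.2   9.9]
```

View pics/w2.png

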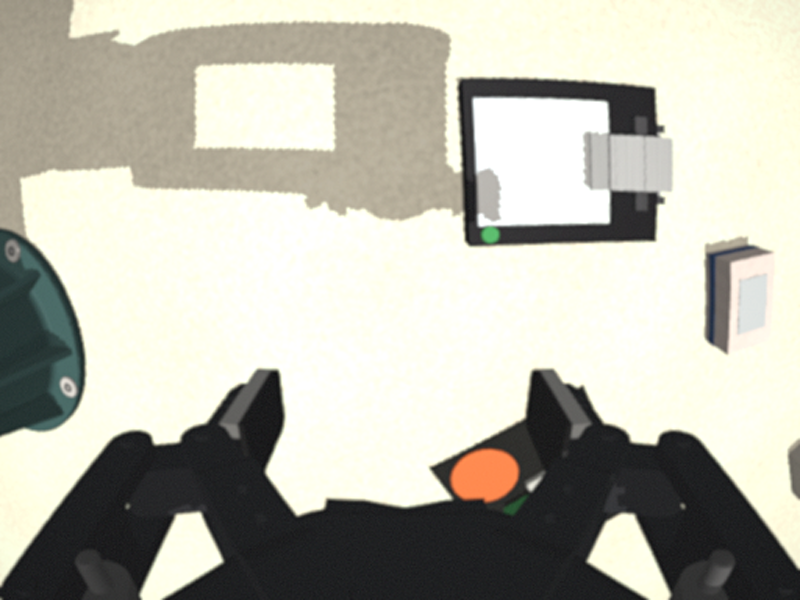

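The picture shows the viewer's top at (460..656, 80..245), the white window (472..610, 97..228), the clip (585..672, 133..192), the stop's ends near (641,118) and (641,205), and the orange disc at (485,475). I fit the edges on the top plane.

Run:
```python
from h import *
f=np.load("w2.npz");p,d=f["p"],f["d"];cp=dict(intrinsics=bot.camera_params("wrist")["intrinsics"],position=f["pos"],rotation=f["rot"])
H,S,V=[a.astype(int) for a in cv2.split(cv2.cvtColor(p,cv2.COLOR_RGB2HSV))]
v,u=np.mgrid[:384,:512]; box=(u>285)&(u<440)&(v>40)&(v<165)
def px(m):return np.argwhere(m)[:,::-1].astype(float)
def rep(n,m,z):
    m=max(comps(m&box),key=lambda c:c[0][4])[2]; q=plane("wrist",px(m),z,cp).astype(np.float32); r=cv2.minAreaRect(cv2.convexHull(q));b=cv2.boxPoints(r);e=max(b[1]-b[0],b[2]-b[1],key=np.linalg.norm)
    print(n,m.sum(),np.round(r[0],4),np.round(r[1],4),np.degrees(np.arctan2(e[1],e[0])).round(1)); return q
rep("viewer",(V<60)|((u>300)&(u<415)&(v>58)&(v<148)),.03)
w=rep("window",(V>120)&(S<60)&(u>300)&(u<392)&(v>55)&(v<150),.03)
# straight edges of the top face, in viewer axes at yaw a
a=np.radians(-13.9);A=np.array([[np.cos(a),np.sin(a)],[-np.sin(a),np.cos(a)]])
P=lambda l,z:(plane("wrist",np.array(l,float)/1.5625-.2,z,cp)-[.57,-.019])@A.T*1000
print("far edge y+",P([(500,82),(600,87),(640,90)],.03).round(1).tolist())
print("front edge x+",P([(655,110),(655,225)],.03).round(1).tolist())
print("window l/r",P([(474,150),(478,215),(609,110),(609,215)],.03).round(1).tolist(),"t/b",P([(500,98),(590,101),(500,227),(590,223)],.03).round(1).tolist())
print("clip sides z.045",P([(620,133),(620,191),(660,137),(660,191)],.045).round(1).tolist())
print("stop ends z.036",P([(636,117),(636,210)],.036).round(1).tolist(),"stop face",P([(635,122),(635,205)],.036).round(1).tolist())
# orange disc
m=max(comps((H<14)&(S>130)&(V>120)&(u>270)&(u<350)&(v>270)),key=lambda c:c[0][4])[2]
q=plane("wrist",px(m),.005,cp).astype(np.float32);print("orange disc",m.sum(),cv2.minEnclosingCircle(q),cv2.fitEllipse(cv2.convexHull(q)))
```

```text
viewer 12397 [ 0.5707 -0.0186] [0.1176 0.1568] -14.2
window 6665 [ 0.5527 -0.0141] [0.091  0.1011] -14.1
far edge y+ [[-48.1, 57.2], [27.4, 56.4], [61.4, 56.7]]
front edge x+ [[74.0, 42.2], [73.5, -46.8]]
window l/r [[-69.0, 9.0], [-68.0, -36.8], [33.8, 39.4], [32.4, -39.0]] t/b [[-48.8, 45.6], [18.7, 45.3], [-52.4, -45.9], [16.7, -44.8]]
clip sides z.045 [[34.8, 21.5], [34.1, -20.0], [68.6, 20.4], [68.4, -19.4]]
stop ends z.036 [[53.4, 34.8], [52.5, -34.6]] stop face [[52.3, 31.0], [51.5, -30.8]]
orange disc 1105 ((0.44606146216392517, -0.27773088216781616), 0.0323512889444828) ((0.44630253314971924, -0.27789732813835144), (0.06305740028619766, 0.06383504718542099), 37.03157043457031)
```

Emit:
arm_command:
  steps:
    - [[0,0,6.4],[0,0,0],80]
    - [[0,0,6.4],[0,0,0],80]
    - [[0,0,6.4],[0,0,0],80]
    - [[0,0,6.4],[0,0,0],80]
    - [[0,0,6.4],[0,0,0],80]
    - [[0,0,6.4],[0,0,0],80]
    - [[0,0,6.4],[0,0,0],80]
    - [[0,0,6.4],[0,0,0],80]
    - [[0,0,6.4],[0,0,0],80]
    - [[0,0,0],[-10,34,2],80]
    - [[0,0,0],[-10,34,2],80]
    - [[0,0,0],[-10,34,2],80]
    - [[0,0,0],[-10,34,2],80]
    - [[0,0,0],[-10,34,2],80]
    - [[0,0,0],[-10,34,0],80]
    - [[0,0,0],[-9,34,0],80]
    - [[0,0,0],[-9,33,0],80]
    - [[0,0,0],[0,0,0],80]
    - [[0,0,0],[0,0,0],80]

```text
time: 16.75
eef_pos: [0.4331, -0.3404, 0.1997]
tcp_rot: [-3.113, -0.421, -0.0]
force: [-0.5, 1.5, -0.2]
grip_width: 0.08
finger_force: 0.0
```

Run:
```python
from h import *
c=bot.camera_params("wrist"); p,d=bot.snapshot("wrist"); np.savez("w3.npz",p=p,d=d,pos=c["position"],rot=c["rotation"])
cv2.imwrite("pics/w3.png",np.clip(p[:,:,::-1]*1.3,0,255).astype(np.uint8)); go(.4732,-.3274,.1,15)
H,S,V=[a.astype(int) for a in cv2.split(cv2.cvtColor(p,cv2.COLOR_RGB2HSV))]
v,u=np.mgrid[:384,:512]
px=lambda m:np.argwhere(m)[:,::-1].astype(float)
def rep(n,m,z):
    m=max(comps(m),key=lambda c:c[0][4])[2]; q=plane("wrist",px(m),z,c).astype(np.float32); r=cv2.minAreaRect(cv2.convexHull(q));b=cv2.boxPoints(r);e=max(b[1]-b[0],b[2]-b[1],key=np.linalg.norm)
    print(n,m.sum(),px(m).mean(0).round(),np.round(r[0],4),np.round(r[1],4),np.degrees(np.arctan2(e[1],e[0])).round(1))
rep("fin",(H>45)&(H<80)&(S>90)&(v<300),.039)
rep("odisc",(H<16)&(S>130)&(V>100)&(v<300),.005)
rep("bdisc",(H>100)&(H<125)&(S>130)&(V>50)&(v<300),.005)
mat=max(comps((V<60)&(v<260)),key=lambda c:c[0][4]);print(mat[0])
hull=np.zeros((384,512),np.uint8);cv2.fillConvexPoly(hull,cv2.convexHull(px(mat[2]).astype(np.int32)),1)
hull=cv2.erode(hull,np.ones((7,7)))
pl=hull.astype(bool)&(V>90)&~((H>45)&(H<80)&(S>90))&~((H<16)&(S>130))&~((H>100)&(H<125)&(S>130))
rep("plate",pl&(v<200),.009)
```

```text
t=16.80 pos=[ 0.4326 -0.3389  0.1996] yaw=15.48 tilt=0.10 w=0.0796 F=[-0.2 -0.2 -1.1] | turn 0.5 shift [42.2 -0.4 99.6]
fin 528 [257. 134.] [ 0.4732 -0.3276] [0.0341 0.0163] 15.6
odisc 2313 [210. 143.] [ 0.4467 -0.2774] [0.062  0.0623] -75.4
bdisc 2458 [303. 145.] [ 0.4729 -0.3821] [0.0643 0.0645] -73.2
[  180    41   156   137 11418]
plate 3323 [255.  81.] [ 0.5294 -0.3093] [0.0854 0.0501] 18.4
```

View pics/w3.png

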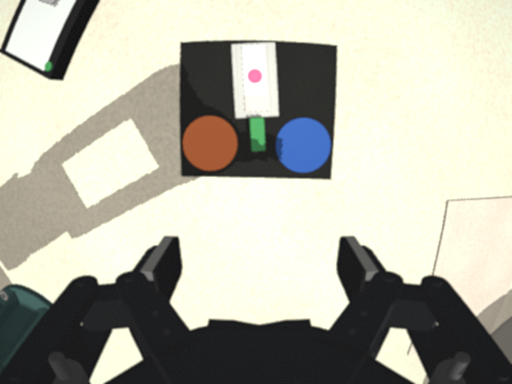

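The picture shows the mat clear, with both discs and the carrier fully visible. Fin and plate centres are 59 mm apart as specified, giving carrier yaw 18°. I grasp the fin.

Emit:
arm_command:
  steps:
    - [[0,0,-2.5],[0,0,20],50]
    - [[0,0,0],[21,1,30],50]
    - [[0,0,0],[21,1,30],50]
    - [[0,0,0],[0,0,30],50]
    - [[0,0,0],[0,0,30],50]
    - [[0,0,0],[0,0,20],50]
    - [[0,0,0],[0,0,15],50]
    - [[0,0,0],[0,0,0],50]
    - [[0,0,0],[0,0,0],50]

```text
time: 17.55
eef_pos: [0.4724, -0.3264, 0.0246]
tcp_rot: [-3.1, -0.493, 0.003]
force: [-0.0, -0.4, -0.6]
grip_width: 0.0497
finger_force: 0.0
```

```bash
python3 -c "
from h import *
go(.4732,-.3276,.012,18)"
```

```text
t=17.55 pos=[ 0.4724 -0.3264  0.0246] yaw=18.08 tilt=0.17 w=0.0497 F=[-0.  -0.4 -0.6] | turn 0.1 shift [ 0.4  1.4 12.6]
```

Emit:
arm_command:
  steps:
    - [[0,0,0],[0,1,7],50]
    - [[0,0,0],[0,0,5],50]
    - [[0,0,0],[0,0,0],30]
    - [[0,0,0],[0,0,0],20]
    - [[0,0,0],[0,0,0],16]
    - [[0,0,0],[0,0,0],8]
    - [[0,0,0],[0,0,0],8]
    - [[0,0,0],[0,0,0],8]
    - [[0,0,0],[0,0,0],8]
    - [[0,0,0],[0,0,0],8]
    - [[0,0,0],[0,0,0],8]
  force: 50

```text
time: 18.47
eef_pos: [0.4732, -0.3302, 0.0137]
tcp_rot: [3.103, 0.49, 0.001]
force: [-1.3, 1.0, 5.8]
grip_width: 0.0133
finger_force: 49.3
```

```bash
python3 -c "
from h import *
print(bot.state()['finger_force'])
go(.4732,-.3276,.012,18)"
```

```text
49.32819128036499
t=18.47 pos=[ 0.4732 -0.3302  0.0137] yaw=17.95 tilt=0.04 w=0.0133 F=[-1.3  1.   5.8] | turn -0.1 shift [ 0.8 -2.5  1.7]
```

Emit:
arm_command:
  steps:
    - [[0,0,0],[0,0,-5],8]
    - [[0,0,0],[0,0,-12],8]
    - [[0,0,0],[0,0,-20],8]
    - [[0,0,0],[0,0,-25],8]
    - [[0,0,0],[0,0,-20],8]
    - [[0,0,5],[0,0,-10],8]
    - [[0,0,5],[0,0,0],8]
    - [[0,0,6],[0,0,0],8]
    - [[0,0,6],[0,0,0],8]
    - [[0,0,5],[0,0,0],8]
    - [[0,0,4],[0,0,0],8]
    - [[0,0,1],[0,0,0],8]
    - [[0,0,0],[0,0,0],8]

```text
time: 19.55
eef_pos: [0.473, -0.33, 0.1057]
tcp_rot: [3.118, -0.383, 0.0]
force: [-0.5, 0.1, -0.0]
grip_width: 0.013
finger_force: 48.6
```

```bash
python3 -c "
from h import *
print(bot.state()['finger_force'])
go(.4669,.0068,.085,-14)"
```

```text
48.61665487289429
t=19.55 pos=[ 0.473  -0.33    0.1057] yaw=-14.00 tilt=0.02 w=0.0130 F=[-0.5  0.1 -0. ] | turn 0.0 shift [ -87.4 -325.3   20.6]
```

Emit:
arm_command:
  steps:
    - [[0,0,0],[-4,-15,0],8]
    - [[0,0,0],[-8,-28,0],8]
    - [[0,0,0],[-8,-30,0],8]
    - [[0,0,0],[-8,-30,0],8]
    - [[0,0,0],[-8,-30,0],8]
    - [[0,0,0],[-8,-30,0],8]
    - [[0,0,0],[-8,-30,0],8]
    - [[0,0,0],[-8,-30,0],8]
    - [[0,0,0],[-8,-30,0],8]
    - [[0,0,0],[-8,-30,0],8]
    - [[0,0,0],[-8,-30,5],8]
    - [[0,0,0],[-3,-12,5],8]
    - [[0,0,0],[0,0,5],8]
    - [[0,0,0],[0,0,0],8]
    - [[0,0,0],[0,0,0],8]

```text
time: 20.8
eef_pos: [0.467, 0.0063, 0.09]
tcp_rot: [3.118, -0.382, -0.001]
force: [0.8, -0.3, -1.8]
grip_width: 0.013
finger_force: 48.7
```

```bash
cat > look.py <<'E'
from h import *
import sys
n=sys.argv[1]; zc=float(sys.argv[2])  # carrier underside height
c=bot.camera_params("wrist"); p,d=bot.snapshot("wrist"); np.savez(n+".npz",p=p,d=d,pos=c["position"],rot=c["rotation"])
cv2.imwrite(f"pics/{n}.png",cv2.resize(np.clip(p[:,:,::-1]*1.3,0,255).astype(np.uint8),(800,600),interpolation=cv2.INTER_CUBIC))
go(.4669,.0068,.0417,-14)
E
python3 look.py w4 .08
```

```text
t=20.85 pos=[0.4674 0.0059 0.0902] yaw=-14.03 tilt=0.01 w=0.0130 F=[-1.1 -0.2 -0.7] | turn -0.0 shift [-0.7 -0.8 48.5]
```

View pics/w4.png

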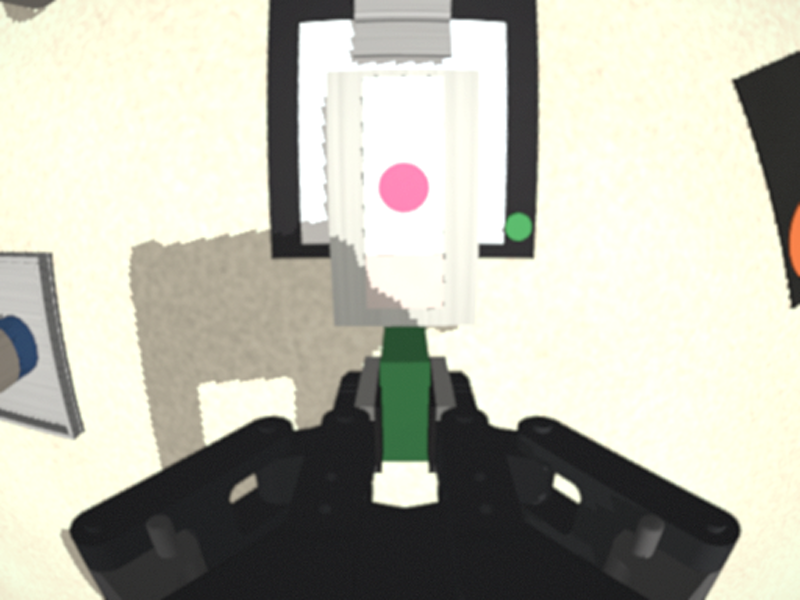

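The plate, straight in the grip, has its front corners at (328,72) and (478,72) and rear corners at (335,324) and (474,324). The clip's sides are at (353,40) and (451,40), and the viewer's edges are at x=270 and 537. I compute the offsets in viewer axes.

Run:
```python
from h import *
f=np.load("w4.npz");cp=dict(intrinsics=bot.camera_params("wrist")["intrinsics"],position=f["pos"],rotation=f["rot"])
a=np.radians(-14);A=np.array([[np.cos(a),np.sin(a)],[-np.sin(a),np.cos(a)]])
P=lambda l,z:(plane("wrist",np.array(l,float)/1.5625-.2,z,cp)-[.5698,-.0188])@A.T*1000
for z in(.0855,.083):print("plate",z,P([(328,72),(478,72),(335,324),(474,324)],z).round(1).tolist())
print("pink dot",P([(404,187)],.087).round(1))
print("fin top at .116",P([(382,362),(429,362),(382,460),(430,460)],.1155).round(1).tolist())
print("window",P([(299,60),(507,60),(302,200),(507,200)],.03).round(1).tolist())
print("viewer",P([(270,60),(537,60),(269,150),(537,150),(300,257),(500,257)],.03).round(1).tolist())
print("clip",P([(353,55),(451,55)],.041).round(1).tolist(),P([(355,15),(450,15)],.035).round(1).tolist())
go(.4669,.0068,.0417,-14)
```

```text
plate 0.0855 [[-3.5, 23.4], [-3.6, -23.8], [-86.8, 22.9], [-86.8, -24.2]]
plate 0.083 [[-3.0, 23.8], [-3.1, -24.2], [-87.7, 23.3], [-87.7, -24.6]]
pink dot [[-41.1  -0.5]]
fin top at .116 [[-87.3, 5.5], [-87.3, -7.5], [-120.8, 6.3], [-120.8, -8.5]]
window [[14.6, 45.5], [14.4, -45.3], [-48.6, 44.7], [-48.7, -45.9]]
viewer [[15.7, 58.8], [15.6, -59.1], [-25.6, 59.3], [-25.7, -59.1], [-74.4, 46.7], [-74.5, -43.7]]
clip [[12.8, 20.4], [12.7, -19.6]] [[32.8, 20.4], [32.7, -19.9]]
t=20.85 pos=[0.4674 0.0059 0.0902] yaw=-14.03 tilt=0.01 w=0.0130 F=[-1.1 -0.2 -0.7] | turn -0.0 shift [-0.7 -0.8 48.5]
```

Emit:
arm_command:
  steps:
    - [[0,0,0],[0,-0.4,8],8]
    - [[0,0,0],[0,0,14],8]
    - [[0,0,0],[0,0,12],8]
    - [[0,0,0],[0,0,7],8]
    - [[0,0,0],[0,0,3],8]
    - [[0,0,0],[0,0,0],8]
    - [[0,0,0],[0,0,0],8]
    - [[0,0,0],[0,0,0],8]

```text
time: 21.52
eef_pos: [0.468, 0.0067, 0.0465]
tcp_rot: [-3.118, 0.384, -0.001]
force: [0.4, -0.0, -0.5]
grip_width: 0.0128
finger_force: 48.7
```

Emit:
arm_command:
  steps:
    - [[0,0,0],[0,0,1],8]
    - [[0,0,0],[0,0,1],8]
    - [[0,0,0],[0,0,0.5],8]
    - [[0,0,0],[0,0,0],8]

```text
time: 21.85
eef_pos: [0.4675, 0.0069, 0.0437]
tcp_rot: [-3.118, 0.384, -0.0]
force: [-0.6, 0.4, -1.3]
grip_width: 0.0131
finger_force: 48.7
```

Emit:
arm_command:
  steps:
    - [[0,0,0],[0,0,0.7],8]
    - [[0,0,0],[0,0,0.5],8]
    - [[0,0,0],[0,0,0],8]

```text
time: 22.1
eef_pos: [0.4675, 0.0069, 0.0423]
tcp_rot: [-3.118, 0.384, 0.0]
force: [0.5, -0.7, -1.0]
grip_width: 0.0128
finger_force: 48.7
```

Emit:
arm_command:
  steps:
    - [[0,0,0],[0,0,0.5],8]
    - [[0,0,0],[0,0,0],8]
    - [[0,0,0],[0,0,0],8]

```text
time: 22.35
eef_pos: [0.4675, 0.0069, 0.0419]
tcp_rot: [-3.118, 0.384, 0.0]
force: [-0.5, 0.7, 0.1]
grip_width: 0.0132
finger_force: 48.7
```

Emit:
arm_command:
  steps:
    - [[0,0,0],[0,0,0.5],8]
    - [[0,0,0],[0,0,0],8]
    - [[0,0,0],[0,0,0],8]

```text
time: 22.6
eef_pos: [0.4675, 0.0069, 0.0414]
tcp_rot: [-3.118, 0.384, 0.0]
force: [-0.7, -1.1, -1.4]
grip_width: 0.013
finger_force: 48.7
```

Emit:
arm_command:
  steps:
    - [[0,0,0],[0,0,0.4],8]
    - [[0,0,0],[0,0,0],8]
    - [[0,0,0],[0,0,0],8]

```text
time: 22.85
eef_pos: [0.4675, 0.0069, 0.041]
tcp_rot: [-3.118, 0.384, 0.0]
force: [0.2, 0.3, -0.5]
grip_width: 0.0134
finger_force: 48.7
```

Emit:
arm_command:
  steps:
    - [[0,0,0],[0,0,0.5],8]
    - [[0,0,0],[0,0,0],8]
    - [[0,0,0],[0,0,0],8]

```text
time: 23.1
eef_pos: [0.4676, 0.0069, 0.0406]
tcp_rot: [-3.118, 0.384, -0.0]
force: [0.2, 0.2, 1.7]
grip_width: 0.0133
finger_force: 49.2
```

Emit:
arm_command:
  steps:
    - [[0,0,0],[0,0,0.3],8]
    - [[0,0,0],[0,0,0],8]
    - [[0,0,0],[0,0,0],8]

```text
time: 23.35
eef_pos: [0.4675, 0.0069, 0.0406]
tcp_rot: [-3.118, 0.384, -0.0]
force: [-1.5, 0.2, 6.6]
grip_width: 0.0129
finger_force: 49.9
```

Emit:
arm_command:
  steps:
    - [[0,0,0],[2,0,-0.3],8]
    - [[0,0,0],[5,0,0],8]
    - [[0,0,0],[6,0,0],8]
    - [[0,0,0],[6,0,0],8]
    - [[0,0,0],[6,0,0],8]
    - [[0,0,0],[6,0,0],8]
    - [[0,0,0],[6,0,0],8]
    - [[0,0,0],[6,0,0],8]
    - [[0,0,0],[5,0,0],8]
    - [[0,0,0],[2,0,0],8]
    - [[0,0,0],[0,0,0],8]
    - [[0,0,0],[0,0,0],8]

```text
time: 24.35
eef_pos: [0.5147, -0.005, 0.0406]
tcp_rot: [-3.118, 0.384, 0.004]
force: [-4.1, 1.5, 8.1]
grip_width: 0.0133
finger_force: 50.0
```

```bash
python3 look.py w5 .03; python3 -c "
from h import *
go(.5223,-.0069,.0406,-14)"
```

```text
t=24.40 pos=[ 0.5146 -0.005   0.0406] yaw=-14.04 tilt=0.15 w=0.0128 F=[-4.5  0.6  7.9] | turn -0.0 shift [-49.2   0.1  -0.9]
t=24.40 pos=[ 0.5146 -0.005   0.0406] yaw=-14.04 tilt=0.15 w=0.0128 F=[-4.5  0.6  7.9] | turn -0.0 shift [7.9 0.  0. ]
```

View pics/w5.png

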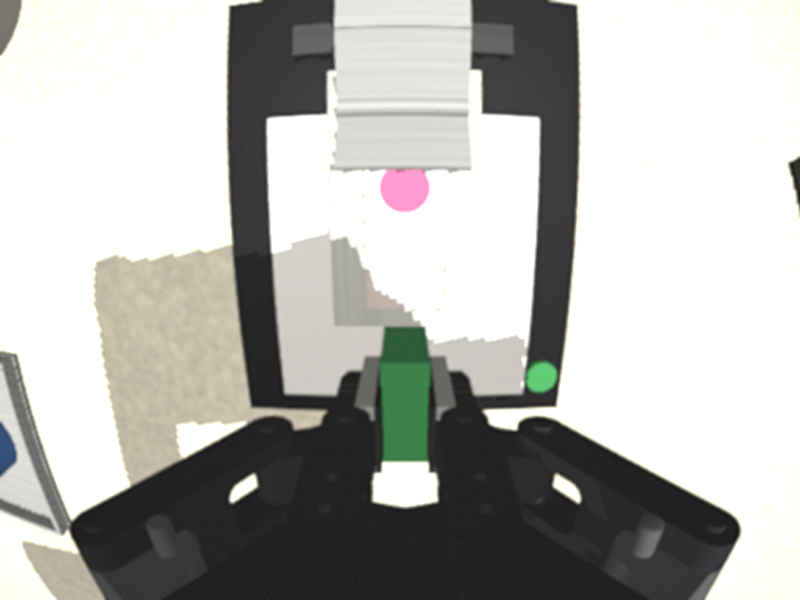

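The plate is under the lifted clip, with its front edge at row 72 and the stop's face at about row 57. It is central, with about 6 mm to go, so I creep home watching the force.

Emit:
arm_command:
  steps:
    - [[0,0,0],[1.5,0,0],8]
    - [[0,0,0],[1.5,0,0],8]
    - [[0,0,0],[1,0,0],8]
    - [[0,0,0],[0,0,0],8]
    - [[0,0,0],[0,0,0],8]

```text
time: 24.82
eef_pos: [0.5171, -0.0056, 0.0406]
tcp_rot: [-3.118, 0.384, 0.008]
force: [-8.0, 2.6, 10.7]
grip_width: 0.0133
finger_force: 50.5
```

Emit:
arm_command:
  steps:
    - [[0,0,0],[0.7,0,0],8]
    - [[0,0,0],[0,0,0],8]
    - [[0,0,0],[0,0,0],8]

```text
time: 25.07
eef_pos: [0.5172, -0.0056, 0.0406]
tcp_rot: [-3.118, 0.384, 0.009]
force: [-8.7, 2.4, 13.4]
grip_width: 0.0131
finger_force: 50.8
```

Emit:
arm_command:
  steps:
    - [[0,0,0],[0.6,0,0],8]
    - [[0,0,0],[0,0,0],8]
    - [[0,0,0],[0,0,0],8]

```text
time: 25.32
eef_pos: [0.5179, -0.0058, 0.0406]
tcp_rot: [-3.118, 0.384, 0.009]
force: [-8.2, 2.3, 13.3]
grip_width: 0.0133
finger_force: 50.8
```

Emit:
arm_command:
  steps:
    - [[0,0,0],[0,0,-0.5],8]
    - [[0,0,0],[0,0,0],8]
    - [[0,0,0],[0,0,0],8]

```text
time: 25.57
eef_pos: [0.5207, -0.0065, 0.0407]
tcp_rot: [-3.118, 0.384, 0.002]
force: [-1.2, 1.4, 0.3]
grip_width: 0.0133
finger_force: 48.8
```

Emit:
arm_command:
  steps:
    - [[0,0,0],[0.7,0,0],8]
    - [[0,0,0],[0,0,0],8]
    - [[0,0,0],[0,0,0],8]

```text
time: 25.82
eef_pos: [0.5207, -0.0065, 0.0406]
tcp_rot: [-3.118, 0.384, 0.004]
force: [-4.5, 1.1, 1.9]
grip_width: 0.0127
finger_force: 49.2
```

Emit:
arm_command:
  steps:
    - [[0,0,0],[0.7,0,0],8]
    - [[0,0,0],[0,0,0],8]
    - [[0,0,0],[0,0,0],8]

```text
time: 26.07
eef_pos: [0.5207, -0.0065, 0.0406]
tcp_rot: [-3.118, 0.384, 0.005]
force: [-6.7, 2.1, 2.9]
grip_width: 0.013
finger_force: 49.5
```

Emit:
arm_command:
  steps:
    - [[0,0,0],[0.8,0,-0.1],8]
    - [[0,0,0],[0,0,0],8]
    - [[0,0,0],[0,0,0],8]
    - [[0,0,0],[0,0,0],8]

```text
time: 26.4
eef_pos: [0.5207, -0.0065, 0.0407]
tcp_rot: [-3.118, 0.384, 0.007]
force: [-7.3, 2.2, 4.8]
grip_width: 0.0132
finger_force: 49.5
```

```bash
python3 look.py w6 .03
python3 - <<'E'
from h import *
p=np.load("w6.npz")["p"][20:140,180:330]
cv2.imwrite("pics/w6c.png",cv2.resize(p[:,:,::-1],None,fx=5,fy=5,interpolation=cv2.INTER_CUBIC))
E
```

```text
t=26.45 pos=[ 0.5207 -0.0065  0.0407] yaw=-14.04 tilt=0.27 w=0.0132 F=[-7.5  3.   3.6] | turn -0.0 shift [-55.4   0.1  -0.8]
```

View pics/w6c.png

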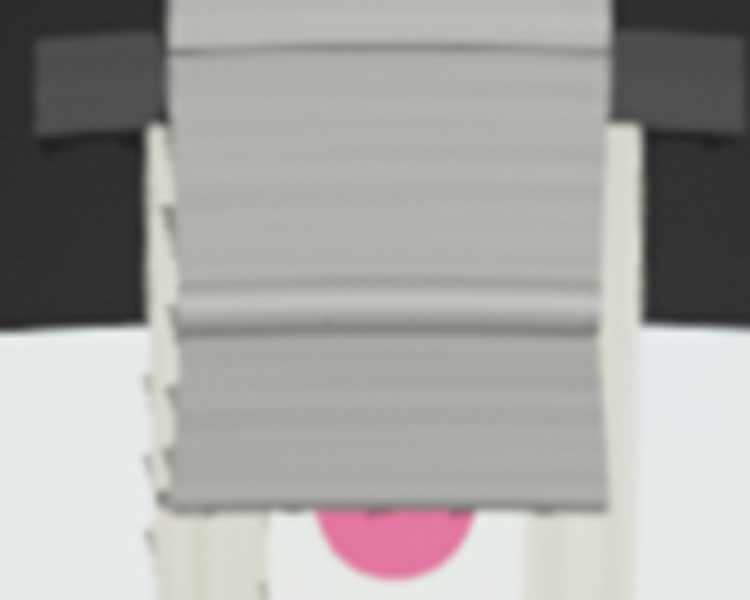

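The plate's front edge meets the stop with its corners at (147,125) and (643,125). The plate's mid-line is at 395 against 389 for clip and stop, about 0.5 mm off, so it is home. I relax the push and release.

Emit:
arm_command:
  steps:
    - [[0,0,0],[-1.2,0,0],8]
    - [[0,0,0],[0,0,0],8]
    - [[0,0,0],[0,0,0],20]
    - [[0,0,0],[0,0,0],34]
    - [[0,0,0],[0,0,0],34]
    - [[0,0,0],[0,0,0],34]
    - [[0,0,0],[0,0,-10],34]
    - [[0,0,0],[0,0,-25],34]
    - [[0,0,0],[0,0,-40],34]
    - [[0,0,0],[-10,0,-40],60]
    - [[0,0,0],[-10,0,-40],85]
    - [[0,0,0],[-10,0,0],85]
    - [[0,0,0],[0,0,0],85]
    - [[0,0,0],[0,0,0],85]

```text
time: 27.62
eef_pos: [0.4929, 0.0005, 0.1968]
tcp_rot: [-3.118, 0.384, -0.002]
force: [0.5, 0.1, 0.3]
grip_width: 0.0851
finger_force: 0.0
```

```bash
python3 look.py w7 .03
python3 - <<'E'
from h import *
f=np.load("w7.npz");p=f["p"];cp=dict(intrinsics=bot.camera_params("wrist")["intrinsics"],position=f["pos"],rotation=f["rot"])
H,S,V=[a.astype(int) for a in cv2.split(cv2.cvtColor(p,cv2.COLOR_RGB2HSV))]
v,u=np.mgrid[:384,:512]
a=np.radians(-14);A=np.array([[np.cos(a),np.sin(a)],[-np.sin(a),np.cos(a)]])
m=[c for c in comps((H>45)&(H<80)&(S>90)&(v<330)) if c[0][4]>150];
for s,ce,l in m:
    q=(plane("wrist",np.argwhere(l)[:,::-1].astype(float),.066,cp)-[.5698,-.0188])@A.T*1000;print(s,cv2.minAreaRect(q.astype(np.float32)))
go(.5065,.2804,.165,73); go(.5065,.2804,.165)
E
```

```text
t=27.67 pos=[0.4927 0.0005 0.1959] yaw=-14.04 tilt=0.02 w=0.0849 F=[ 0.5 -0.3 -0.4] | turn -0.0 shift [-2.660e+01  1.000e-01  1.542e+02]
[251 132  17  37 509] ((-48.73638153076172, -0.1840829849243164), (15.048325538635254, 33.943138122558594), 89.92496490478516)
t=27.67 pos=[0.4927 0.0005 0.1959] yaw=-14.04 tilt=0.02 w=0.0849 F=[ 0.5 -0.3 -0.4] | turn -87.0 shift [271.7 -68.7  30.9]
t=27.67 pos=[0.4927 0.0005 0.1959] yaw=-14.04 tilt=0.02 w=0.0849 F=[ 0.5 -0.3 -0.4] | turn 0.0 shift [ -54.5 -274.9   30.9]
```

View pics/w7.png

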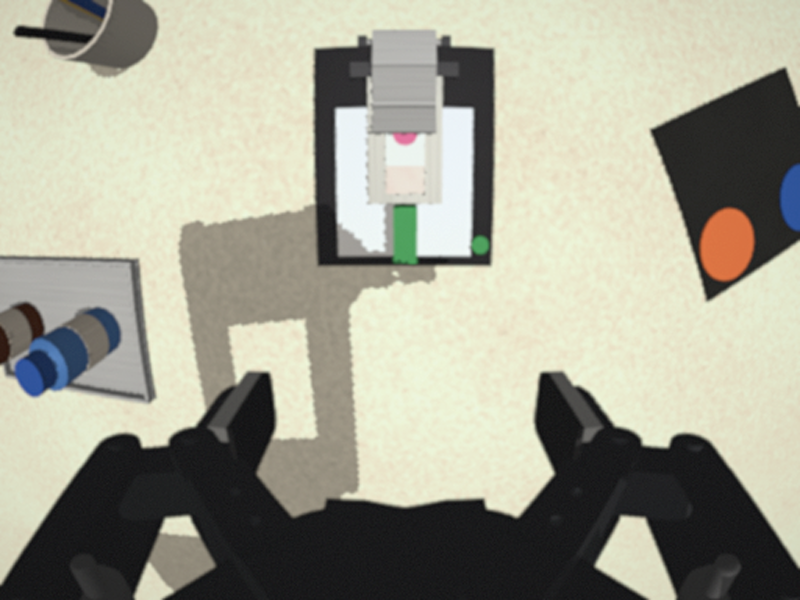

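The carrier is home and square, with the fin at -48.7 mm against an expected -49. Both bottles stand upright on the tray, the cup is untouched, and the discs are free. Back for the blue bottle.

Emit:
arm_command:
  steps:
    - [[0,0,-6.7],[0,0,0],85]
    - [[0,0,-6.7],[0,0,0],85]
    - [[0,0,-6.7],[0,0,0],85]
    - [[0,0,-6.7],[0,0,0],85]
    - [[0,0,-6.7],[0,0,0],85]
    - [[0,0,-6.7],[0,0,0],85]
    - [[0,0,-6.7],[0,0,0],85]
    - [[0,0,-6.7],[0,0,0],85]
    - [[0,0,-6.7],[0,0,0],85]
    - [[0,0,-6.7],[0,0,0],85]
    - [[0,0,-6.7],[0,0,0],85]
    - [[0,0,-6.7],[0,0,0],85]
    - [[0,0,-6.6],[0,0,0],85]
    - [[0,0,0],[0,0,0],85]

```text
time: 28.83
eef_pos: [0.4926, 0.0004, 0.1944]
tcp_rot: [-2.521, -1.871, 0.004]
force: [0.6, -0.4, 0.5]
grip_width: 0.0849
finger_force: 0.0
```

Emit:
arm_command:
  steps:
    - [[0,0,0],[20,-5,0],85]
    - [[0,0,0],[36,-9,0],85]
    - [[0,0,0],[36,-9,0],85]
    - [[0,0,0],[36,-9,0],85]
    - [[0,0,0],[36,-9,0],85]
    - [[0,0,0],[36,-9,0],85]
    - [[0,0,0],[36,-9,0],85]
    - [[0,0,0],[24,-7,15],85]
    - [[0,0,0],[12,-3,15],85]
    - [[0,0,0],[0,0,0],85]
    - [[0,0,0],[0,0,0],85]

```text
time: 29.75
eef_pos: [0.5056, 0.2807, 0.1641]
tcp_rot: [-2.526, -1.866, 0.007]
force: [-0.1, -1.0, 0.3]
grip_width: 0.085
finger_force: 0.0
```

Run:
```python
from h import *
go(.506,.2803,.051,73)
```

```text
t=29.75 pos=[0.5056 0.2807 0.1641] yaw=72.91 tilt=0.25 w=0.0850 F=[-0.1 -1.   0.3] | turn -0.1 shift [1.000e-01 9.000e-01 1.131e+02]
```

Emit:
arm_command:
  steps:
    - [[0,0,0],[0,0.5,25],85]
    - [[0,0,0],[0,0,35],85]
    - [[0,0,0],[0,0,30],85]
    - [[0,0,0],[0,0,22],85]
    - [[0,0,0],[0,0,0],85]
    - [[0,0,0],[0,0,0],50]
    - [[0,0,0],[0,0,0],38]
    - [[0,0,0],[0,0,0],38]
    - [[0,0,0],[0,0,0],38]
    - [[0,0,0],[0,0,0],38]
    - [[0,0,0],[0,0,0],38]
    - [[0,0,0],[0,0,0],38]
    - [[0,0,0],[0,0,0],38]
  force: 40

```text
time: 30.83
eef_pos: [0.5086, 0.2812, 0.0563]
tcp_rot: [2.525, 1.867, 0.006]
force: [-0.5, 0.1, 6.0]
grip_width: 0.0431
finger_force: 39.7
```

Emit:
arm_command:
  steps:
    - [[0,0,0],[0,0,-8],38]
    - [[0,0,0],[0,0,-16],38]
    - [[0,0,0],[0,0,-25],38]
    - [[0,0,0],[0,0,-25],38]
    - [[0,0,0],[0,0,-26],38]
    - [[0,0,0],[0,0,0],38]
    - [[0,0,0],[0,0,0],38]

```text
time: 31.42
eef_pos: [0.5086, 0.2812, 0.1567]
tcp_rot: [2.525, 1.867, 0.008]
force: [0.0, 0.0, -0.9]
grip_width: 0.0431
finger_force: 40.9
```

```bash
python3 -c "
from h import *
go(.4733,-.3814,.15)"
```

```text
t=31.42 pos=[0.5086 0.2812 0.1567] yaw=72.96 tilt=0.29 w=0.0431 F=[ 0.   0.  -0.9] | turn 0.0 shift [-643.9  160.4    5.3]
```

```bash
cat > cap.py <<'E'
from h import *
import sys
lo,hi,ztop=int(sys.argv[1]),int(sys.argv[2]),float(sys.argv[3])
c=bot.camera_params("wrist"); p,d=bot.snapshot("wrist"); s=bot.state()
H,S,V=[a.astype(int) for a in cv2.split(cv2.cvtColor(p,cv2.COLOR_RGB2HSV))]
v,u=np.mgrid[:384,:512]
m=max(comps((H>=lo)&(H<=hi)&(S>110)&(u>180)&(u<330)&(v>200)),key=lambda k:k[0][4]);print(m[0])
X=R.from_rotvec(s["tcp_rot"])
for dz in(0,-.002):
    q=plane("wrist",np.argwhere(m[2])[:,::-1].astype(float),ztop+dz,c)
    w=X.inv().apply(np.c_[q-s["eef_pos"][:2],np.zeros(len(q))])[:,:2]*1000
    print("in tool axes mm: x",w[:,0].min().round(1),w[:,0].max().round(1),"y",w[:,1].min().round(1),w[:,1].max().round(1))
cv2.imwrite(f"pics/cap{lo}.png",cv2.resize(p[200:384,150:370,::-1],None,fx=3,fy=3))
E
python3 cap.py 100 125 .2104
```

```text
[ 210  212   99  113 8693]
in tool axes mm: x -9.1 38.1 y -16.6 18.5
in tool axes mm: x -10.9 37.3 y -16.9 18.9
```

View pics/cap100.png

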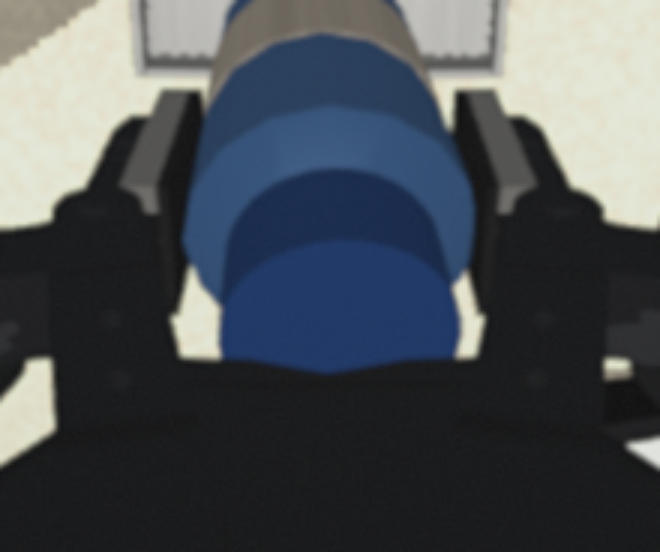

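The crop shows the blue cap's top ellipse with its front edge at (340,240) and widest points at (221,330) and (460,330). I use those to find the cap's centre in tool axes.

```bash
cat > pt.py <<'E'
from h import *
import sys
dz=float(sys.argv[1]); pts=np.array(eval(sys.argv[2]),float)/3-.33+[150,200]
s=bot.state();c=bot.camera_params("wrist");X=R.from_rotvec(s["tcp_rot"])
q=plane("wrist",pts,s["eef_pos"][2]+dz,c);print((X.inv().apply(np.c_[q-s["eef_pos"][:2],np.zeros(len(q))])[:,:2]*1000).round(1).tolist())
E
python3 pt.py .0537 "[(340,240),(221,330),(460,330)]"; python3 pt.py .0517 "[(340,240),(221,330),(460,330)]"
```

```text
[[11.6, 1.5], [-2.6, -13.4], [-2.8, 16.9]]
[[10.3, 1.6], [-4.2, -13.7], [-4.4, 17.3]]
```

```bash
echo body rim; python3 pt.py .0297 "[(183,215),(476,215),(328,105)]"; echo pads; python3 pt.py .025 "[(200,92),(456,92)]"; python3 -c "
from h import *
s=bot.state();c=bot.camera_params('wrist');X=R.from_rotvec(s['tcp_rot'])
print(X.inv().apply(c['position']-s['eef_pos']).round(4),(X.inv()*R.from_rotvec(c['rotation'])).as_matrix().round(3))"
```

```text
body rim
[[-0.1, -21.5], [-0.1, 22.3], [18.3, 0.2]]
pads
[[18.2, -18.4], [18.1, 18.8]]
[ 0.0706  0.0002 -0.1431] [[-0.001 -0.96  -0.279]
 [ 1.    -0.001  0.   ]
 [-0.    -0.279  0.96 ]]
```

The body sits about 4 mm behind the pads' centre and the grip is high, so the bottle may lean. I set it back on the tray, re-centre and grip lower.

Emit:
arm_command:
  steps:
    - [[0,0,0],[0,0,15],38]
    - [[0,0,0],[0,0,30],38]
    - [[0,0,0],[0,0,25],38]
    - [[0,0,0],[0,0,15],38]
    - [[0,0,0],[0,0,8],38]
    - [[0,0,0],[0,0,4],38]
    - [[0,0,0],[0,0,2],38]
    - [[0,0,0],[0,0,0],38]
    - [[0,0,0],[0,0,0],38]

```text
time: 32.22
eef_pos: [0.5054, 0.2805, 0.0559]
tcp_rot: [-2.525, -1.867, 0.004]
force: [-4.4, -0.3, 7.7]
grip_width: 0.0432
finger_force: 39.3
```

Emit:
arm_command:
  steps:
    - [[0,0,0],[0,0,0],60]
    - [[0,0,0],[0,0,0],75]
    - [[0,0,0],[0,0,0],75]
    - [[0,0,0],[0,0,0],75]
    - [[0,0,0],[0,0,0],75]
    - [[0,0,0],[0,0,0],75]

```text
time: 32.72
eef_pos: [0.5074, 0.2806, 0.0551]
tcp_rot: [-2.526, -1.868, -0.0]
force: [-0.3, -0.3, 0.8]
grip_width: 0.075
finger_force: 0.0
```

Run:
```python
from h import *
c=bot.camera_params("wrist"); p,d=bot.snapshot("wrist"); s=bot.state(); X=R.from_rotvec(s["tcp_rot"]); print(s["eef_pos"],s["force"].round(1))
go(.506,.28,.045,73)
# side and scene views: cap of the blue bottle near the tray
for n in("scene","side"):
    p,d=bot.snapshot(n);cc=bot.camera_params(n);K=cc["intrinsics"];v,u=np.mgrid[:384,:512]
    W=R.from_rotvec(cc["rotation"]).apply((np.dstack([(u-K[0,2])/K[0,0],(v-K[1,2])/K[1,1],np.ones(u.shape)])*d[...,None]).reshape(-1,3)).reshape(384,512,3)+cc["position"]
    H,S,V=[a.astype(int) for a in cv2.split(cv2.cvtColor(p,cv2.COLOR_RGB2HSV))]
    near=(abs(W[...,0]-.51)<.09)&(abs(W[...,1]-.31)<.13)&(d>0)
    for nm,m in(("blue",(H>100)&(H<125)&(S>110)),("brown",(H<16)&(S>110))):
        w=W[near&m]
        for a,b in((.09,.12),(.06,.09),(.03,.06),(.003,.03)):
            q=w[(w[:,2]>a)&(w[:,2]<=b)]
            if len(q)>8:print(n,nm,a,len(q),np.median(q,0).round(4),"ext",(np.percentile(q,95,0)-np.percentile(q,5,0)).round(3))
```

```text
[0.50733291 0.28060581 0.05507918] [ 0.2 -0.5 -0.7]
t=32.77 pos=[0.5073 0.2806 0.0551] yaw=72.95 tilt=0.01 w=0.0753 F=[ 0.2 -0.5 -0.7] | turn -0.0 shift [-1.  -1.1 10.1]
scene blue 0.09 102 [0.5026 0.2668 0.1061] ext [0.037 0.022 0.024]
scene blue 0.06 90 [0.511  0.2614 0.0778] ext [0.029 0.018 0.027]
scene blue 0.003 39 [0.5129 0.2639 0.0167] ext [0.025 0.023 0.016]
scene brown 0.09 113 [0.5363 0.3664 0.1076] ext [0.025 0.027 0.023]
scene brown 0.06 79 [0.5434 0.3588 0.0789] ext [0.024 0.027 0.026]
scene brown 0.003 29 [0.541  0.3572 0.014 ] ext [0.023 0.024 0.013]
side blue 0.09 260 [0.5016 0.2872 0.1087] ext [0.024 0.022 0.02 ]
side blue 0.06 304 [0.4995 0.2963 0.0805] ext [0.031 0.014 0.027]
side blue 0.003 115 [0.4994 0.2972 0.0149] ext [0.026 0.007 0.015]
side brown 0.09 481 [0.5321 0.3822 0.109 ] ext [0.026 0.025 0.019]
side brown 0.06 290 [0.5283 0.3919 0.0844] ext [0.034 0.018 0.027]
side brown 0.03 10 [0.5274 0.3943 0.0587] ext [0.019 0.005 0.002]
side brown 0.003 95 [0.5283 0.394  0.0157] ext [0.028 0.009 0.014]
```

Emit:
arm_command:
  steps:
    - [[0,0,0],[-3,-1,5],75]
    - [[0,0,0],[0,0,5],75]
    - [[0,0,0],[0,0,1],75]
    - [[0,0,0],[0,0,0],75]
    - [[0,0,0],[0,0,0],65]
    - [[0,0,0],[0,0,0],58]
    - [[0,0,0],[0,0,0],54]
    - [[0,0,0],[0,0,0],50]
    - [[0,0,0],[0,0,0],47]
    - [[0,0,0],[0,0,0],45]
    - [[0,0,0],[0,0,0],43]
    - [[0,0,0],[0,0,0],38]
    - [[0,0,0],[0,0,0],38]
    - [[0,0,0],[0,0,0],38]
    - [[0,0,0],[0,0,0],38]

```text
time: 34.12
eef_pos: [0.5053, 0.2781, 0.0444]
tcp_rot: [-2.526, -1.868, 0.0]
force: [-2.4, 1.5, 5.8]
grip_width: 0.043
finger_force: 40.0
```

Emit:
arm_command:
  steps:
    - [[0,0,0],[0,0,-8],38]
    - [[0,0,0],[0,0,-16],38]
    - [[0,0,0],[0,0,-25],38]
    - [[0,0,0],[0,0,-25],38]
    - [[0,0,0],[0,0,-26],38]
    - [[0,0,0],[0,0,0],38]
    - [[0,0,0],[0,0,0],38]

```text
time: 34.7
eef_pos: [0.507, 0.2785, 0.1459]
tcp_rot: [2.525, 1.867, 0.007]
force: [1.0, 0.9, -1.6]
grip_width: 0.0431
finger_force: 40.9
```

```bash
cat > ax.py <<'E'
# bottle in the grip: cap-top circle and body-rim edges in tool axes, from the wrist view
from h import *
import sys
lo,hi,h=int(sys.argv[1]),int(sys.argv[2]),float(sys.argv[3])  # h = TCP height above the bottle's underside
c=bot.camera_params("wrist"); p,d=bot.snapshot("wrist"); s=bot.state(); X=R.from_rotvec(s["tcp_rot"])
np.savez("ax.npz",p=p)
g=cv2.GaussianBlur(cv2.cvtColor(p,cv2.COLOR_RGB2GRAY).astype(np.float32),(3,3),0)
H,S,V=[a.astype(int) for a in cv2.split(cv2.cvtColor(p,cv2.COLOR_RGB2HSV))]
def T(px,z):
    q=plane("wrist",np.array(px,float),s["eef_pos"][2]+z,c); return X.inv().apply(np.c_[q-s["eef_pos"][:2],np.zeros(len(q))])[:,:2]*1000
m=(H>=lo)&(H<=hi)&(S>100)
for v in range(264,320,8):
    r=np.where(m[v,190:330])[0]+190
    if len(r): a=T([(r[0]-.5,v),(r[-1]+.5,v)],.106-h);b=T([(r[0]-.5,v),(r[-1]+.5,v)],.082-h);print(v,r[0],r[-1],"cap y",a[:,1].round(1),a[0,0].round(1),"rim y",b[:,1].round(1),b[0,0].round(1))
col=263; print("column",[(v,int(H[v,col]),int(S[v,col]),int(V[v,col])) for v in range(200,325,5)])
print(s["finger_force"],s["eef_pos"].round(4))
E
python3 ax.py 100 125 .0425; python3 -c "
from h import *
go(.473,-.3824,.15)"
```

```text
264 210 307 cap y [-14.6  16.4] 23.5 rim y [-19.1  21. ] 9.5
272 208 310 cap y [-15.5  17.6] 20.5 rim y [-20.3  22.6] 5.6
280 207 311 cap y [-16.1  18.2] 17.4 rim y [-21.   23.3] 1.5
288 206 312 cap y [-16.7  18.8] 14.1 rim y [-21.8  24.1] -2.7
296 208 310 cap y [-16.3  18.4] 10.8 rim y [-21.3  23.6] -7.0
304 213 305 cap y [-14.8  17. ] 7.4 rim y [-19.4  21.7] -11.4
312 218 300 cap y [-13.4  15.5] 3.8 rim y [-17.5  19.8] -16.0
column [(200, 20, 34, 112), (205, 20, 34, 112), (210, 19, 32, 112), (215, 15, 13, 116), (220, 107, 138, 94), (225, 107, 137, 93), (230, 107, 138, 94), (235, 107, 137, 93), (240, 107, 138, 94), (245, 107, 138, 122), (250, 107, 134, 126), (255, 107, 132, 129), (260, 107, 130, 131), (265, 107, 129, 130), (270, 110, 166, 80), (275, 109, 172, 80), (280, 109, 163, 80), (285, 109, 166, 80), (290, 110, 161, 81), (295, 109, 168, 94), (300, 110, 172, 104), (305, 110, 169, 104), (310, 109, 171, 103), (315, 110, 171, 103), (320, 109, 172, 104)]
40.86130231618881 [0.5057 0.278  0.1444]
t=34.75 pos=[0.5057 0.278  0.1444] yaw=72.96 tilt=0.07 w=0.0429 F=[-0.1  0.9 -2.6] | turn 0.0 shift [-641.   162.3   -5.8]
```

Run:
```python
from h import *
p=np.load("ax.npz")["p"]; s=bot.state();c=bot.camera_params("wrist");X=R.from_rotvec(s["tcp_rot"])
def T(px,dz):
    o=X.inv().apply(c["position"]-s["eef_pos"]);_,d=ray("wrist",np.array(px,float),c);d=X.inv().apply(d);return ((o+d*((-dz-o[2])/d[:,2:]))*1000)[:,:2].round(1).tolist()
V=p.max(2).astype(int)
print([(v,V[v,255:270].mean().round()) for v in list(range(238,250))+list(range(264,272))+list(range(288,300))])
for h in(.0404,.0385):
    print(h,"cap front",T([(263,294)],.106-h),"rim front",T([(263,243)],.082-h),"rim sides",T([(205.5,288),(312.5,288)],.082-h))
H,S,_=[a.astype(int) for a in cv2.split(cv2.cvtColor(p,cv2.COLOR_RGB2HSV))]
for v in(300,304,308,312,316): 
    r=np.where((H[v]>=100)&(H[v]<=125)&(S[v]>100))[0];r=r[(r>190)&(r<330)];print(v,r[0],r[-1],T([(r[0]-.5,v),(r[-1]+.5,v)],.0656))
```

```text
[(238, np.float64(94.0)), (239, np.float64(94.0)), (240, np.float64(93.0)), (241, np.float64(93.0)), (242, np.float64(95.0)), (243, np.float64(101.0)), (244, np.float64(112.0)), (245, np.float64(121.0)), (246, np.float64(124.0)), (247, np.float64(125.0)), (248, np.float64(125.0)), (249, np.float64(125.0)), (264, np.float64(133.0)), (265, np.float64(130.0)), (266, np.float64(116.0)), (267, np.float64(95.0)), (268, np.float64(82.0)), (269, np.float64(80.0)), (270, np.float64(80.0)), (271, np.float64(81.0)), (288, np.float64(80.0)), (289, np.float64(81.0)), (290, np.float64(81.0)), (291, np.float64(80.0)), (292, np.float64(80.0)), (293, np.float64(80.0)), (294, np.float64(84.0)), (295, np.float64(93.0)), (296, np.float64(102.0)), (297, np.float64(104.0)), (298, np.float64(104.0)), (299, np.float64(104.0))]
0.0404 cap front [[14.0, 1.5]] rim front [[20.4, 1.7]] rim sides [[-1.0, -22.0], [-1.0, 22.4]]
0.0385 cap front [[15.3, 1.4]] rim front [[21.3, 1.7]] rim sides [[0.4, -21.6], [0.3, 22.0]]
300 209 309 [[11.1, -16.2], [11.1, 16.6]]
304 213 305 [[9.5, -15.0], [9.5, 15.4]]
308 217 301 [[7.8, -13.8], [7.8, 14.2]]
312 218 300 [[6.1, -13.6], [6.1, 14.0]]
316 218 301 [[4.3, -13.7], [4.2, 14.4]]
```

The bottle is now upright in the grip, with its centre 1.9 mm behind the TCP. Carrying it to its disc.

Emit:
arm_command:
  steps:
    - [[0,0,0],[-12,3,0],38]
    - [[0,0,0],[-22,6,0],38]
    - [[0,0,0],[-32,8,0],38]
    - [[0,0,0],[-35,9,0],38]
    - [[0,0,0],[-36,9,0],38]
    - [[0,0,0],[-36,9,0],38]
    - [[0,0,0],[-36,9,0],38]
    - [[0,0,0],[-36,9,0],38]
    - [[0,0,0],[-36,9,0],38]
    - [[0,0,0],[-36,9,0],38]
    - [[0,0,0],[-36,9,0],38]
    - [[0,0,0],[-36,9,0],38]
    - [[0,0,0],[-36,9,0],38]
    - [[0,0,0],[-36,9,0],38]
    - [[0,0,0],[-36,9,0],38]
    - [[0,0,0],[-36,9,0],38]
    - [[0,0,0],[-36,10,0],38]
    - [[0,0,0],[-34,11,0],38]
    - [[0,0,0],[-22,7,0],38]
    - [[0,0,0],[-14,2,0],38]

```text
time: 36.42
eef_pos: [0.4735, -0.3841, 0.1424]
tcp_rot: [-2.527, -1.864, 0.001]
force: [0.0, 0.8, -1.1]
grip_width: 0.0431
finger_force: 40.9
```

Emit:
arm_command:
  steps:
    - [[0,0,0],[0,0,20],38]
    - [[0,0,0],[0,0,25],38]
    - [[0,0,0],[0,0,15],38]
    - [[0,0,0],[0,0,10],38]
    - [[0,0,0],[0,0,0],38]
    - [[0,0,0],[0,0,0],38]
    - [[0,0,0],[0,0,0],38]

```text
time: 37.0
eef_pos: [0.4753, -0.3811, 0.0747]
tcp_rot: [2.525, 1.868, 0.0]
force: [-0.7, -1.7, -1.4]
grip_width: 0.0433
finger_force: 40.9
```

Run:
```python
from h import *
q=[]
for i in range(6): bot.snapshot("wrist"); q.append(bot.state()["eef_pos"])
print(np.mean(q,0).round(4),np.std(q,0).round(4)); go(.4733,-.3804,.0454)
```

```text
[ 0.4755 -0.3814  0.0751] [0.0001 0.0001 0.0002]
t=37.30 pos=[ 0.4753 -0.3812  0.0748] yaw=72.97 tilt=0.07 w=0.0434 F=[ 0.1 -0.  -0.8] | turn 0.0 shift [ 0.2 -2.2 29.4]
```

Emit:
arm_command:
  steps:
    - [[0,0,0],[0,-2.2,8],38]
    - [[0,0,0],[0,0,9],38]
    - [[0,0,0],[0,0,5],38]
    - [[0,0,0],[0,0,2],38]
    - [[0,0,0],[0,0,0],38]
    - [[0,0,0],[0,0,0],38]
    - [[0,0,0],[0,0,0],38]

```text
time: 37.88
eef_pos: [0.473, -0.3805, 0.0501]
tcp_rot: [2.526, 1.868, 0.0]
force: [0.1, -0.2, -1.3]
grip_width: 0.0431
finger_force: 40.9
```

```bash
python3 -c "
from h import *
go(.4733,-.3804,.0454)"
```

```text
t=37.88 pos=[ 0.473  -0.3805  0.0501] yaw=72.96 tilt=0.01 w=0.0431 F=[ 0.1 -0.2 -1.3] | turn 0.0 shift [0.2 0.3 4.7]
```

Emit:
arm_command:
  steps:
    - [[0,0,0],[0,0.3,2],38]
    - [[0,0,0],[0,0,1.5],38]
    - [[0,0,0],[0,0,0.7],38]
    - [[0,0,0],[0,0,0],38]
    - [[0,0,0],[0,0,0],38]

```text
time: 38.3
eef_pos: [0.4731, -0.3804, 0.0459]
tcp_rot: [-2.526, -1.868, -0.0]
force: [-0.3, 0.4, -0.3]
grip_width: 0.0436
finger_force: 40.9
```

Emit:
arm_command:
  steps:
    - [[0,0,0],[0,0,0.6],38]
    - [[0,0,0],[0,0,0],38]
    - [[0,0,0],[0,0,0],38]

```text
time: 38.55
eef_pos: [0.4732, -0.3805, 0.0455]
tcp_rot: [2.526, 1.868, 0.0]
force: [-0.4, 0.3, 0.3]
grip_width: 0.0438
finger_force: 41.1
```

Emit:
arm_command:
  steps:
    - [[0,0,0],[0,0,0.4],38]
    - [[0,0,0],[0,0,0],38]
    - [[0,0,0],[0,0,0],46]
    - [[0,0,0],[0,0,0],52]
    - [[0,0,0],[0,0,0],65]
    - [[0,0,0],[0,0,0],80]
    - [[0,0,0],[0,0,0],80]
    - [[0,0,0],[0,0,0],80]
    - [[0,0,0],[0,0,-15],80]
    - [[0,0,0],[0,0,-30],80]
    - [[0,0,0],[0,0,-35],80]
    - [[0,0,0],[0,0,-35],80]
    - [[0,0,0],[0,0,-35],80]
    - [[0,0,0],[0,0,0],80]
    - [[0,0,0],[0,0,0],80]

```text
time: 39.8
eef_pos: [0.4745, -0.3817, 0.1976]
tcp_rot: [2.521, 1.865, 0.001]
force: [0.3, 0.3, -0.5]
grip_width: 0.0801
finger_force: 0.0
```

```bash
cat > chk.py <<'E'
# scene-depth comparison of bottle axes with the discs
from h import *
import sys
x0,y0=eval(sys.argv[1]); lo,hi=eval(sys.argv[2])
for n in("scene","side"):
    p,d=bot.snapshot(n);cc=bot.camera_params(n);K=cc["intrinsics"];v,u=np.mgrid[:384,:512]
    W=R.from_rotvec(cc["rotation"]).apply((np.dstack([(u-K[0,2])/K[0,0],(v-K[1,2])/K[1,1],np.ones(u.shape)])*d[...,None]).reshape(-1,3)).reshape(384,512,3)+cc["position"]
    m=(np.hypot(W[...,0]-x0,W[...,1]-y0)<.045)&(W[...,2]>.105)&(W[...,2]<.118)
    if m.sum()>20:
        q=plane(n,np.argwhere(m)[:,::-1].astype(float),.111);print(n,m.sum(),"cap rect",cv2.minAreaRect(q.astype(np.float32)),"cap top depth",W[m].mean(0).round(4),W[m].min(0).round(3),W[m].max(0).round(3))
E
python3 chk.py "(.473,-.3824)" "(100,125)"
python3 - <<'E'
from h import *
# same on the start picture
W=np.load("W0.npy")
m=(np.hypot(W[...,0]-.473,W[...,1]+.3824)<.045)&(W[...,2]>.105)&(W[...,2]<.118)
q=plane("scene",np.argwhere(m)[:,::-1].astype(float),.111);print("start",m.sum(),cv2.minAreaRect(q.astype(np.float32)),W[m].mean(0).round(4))
go(.534,.3753,.165)
E
```

```text
scene 133 cap rect ((0.4720104932785034, -0.38163310289382935), (0.02989882603287697, 0.03475610539317131), 83.50338745117188) cap top depth [ 0.4728 -0.382   0.1123] [ 0.456 -0.397  0.105] [ 0.488 -0.367  0.116]
side 39 cap rect ((0.47288817167282104, -0.3711465001106262), (0.04324475675821304, 0.028580378741025925), 89.67304992675781) cap top depth [ 0.4716 -0.3755  0.11  ] [ 0.458 -0.393  0.105] [ 0.487 -0.366  0.113]
start 133 ((0.4720113277435303, -0.3819275200366974), (0.030665336176753044, 0.03480413556098938), 61.263832092285156) [ 0.4726 -0.3825  0.1122]
t=39.90 pos=[ 0.4726 -0.3799  0.1942] yaw=72.96 tilt=0.07 w=0.0798 F=[-0.2  0.6 -1.2] | turn 0.0 shift [ 740.  -162.6   29.8]
```

Blue stands within 0.5 mm of its starting place. Now the orange bottle.

Emit:
arm_command:
  steps:
    - [[0,0,0],[20,-5,0],80]
    - [[0,0,0],[38,-8,0],80]
    - [[0,0,0],[38,-8,0],80]
    - [[0,0,0],[38,-8,0],80]
    - [[0,0,0],[38,-8,0],80]
    - [[0,0,0],[38,-8,0],80]
    - [[0,0,0],[38,-8,0],80]
    - [[0,0,0],[38,-8,0],80]
    - [[0,0,0],[38,-8,0],80]
    - [[0,0,0],[38,-8,0],80]
    - [[0,0,0],[38,-8,0],80]
    - [[0,0,0],[38,-8,0],80]
    - [[0,0,0],[38,-8,0],80]
    - [[0,0,0],[38,-9,0],80]
    - [[0,0,0],[38,-9,0],80]
    - [[0,0,0],[38,-9,0],80]
    - [[0,0,0],[38,-9,0],80]
    - [[0,0,0],[38,-9,0],80]
    - [[0,0,0],[36,-9,0],80]
    - [[0,0,0],[30,-8,0],80]

```text
time: 41.57
eef_pos: [0.5304, 0.3694, 0.1924]
tcp_rot: [-2.524, -1.868, 0.005]
force: [-0.1, 0.8, 0.4]
grip_width: 0.0799
finger_force: 0.0
```

Emit:
arm_command:
  steps:
    - [[0,0,0],[0,0,15],80]
    - [[0,0,0],[0,0,15],80]
    - [[0,0,0],[0,0,0],80]
    - [[0,0,0],[0,0,0],80]

```text
time: 41.9
eef_pos: [0.5299, 0.3663, 0.1623]
tcp_rot: [-2.525, -1.867, 0.009]
force: [-1.1, 0.5, -0.3]
grip_width: 0.0799
finger_force: 0.0
```

```bash
python3 -c "
from h import *
go(.534,.3753,.045)"; python3 chk.py "(.534,.375)" "(0,15)"
```

```text
t=41.90 pos=[0.5299 0.3663 0.1623] yaw=72.97 tilt=0.33 w=0.0799 F=[-1.1  0.5 -0.3] | turn 0.0 shift [ 10.3   1.7 117.2]
scene 76 cap rect ((0.5320916771888733, 0.3727790117263794), (0.029832420870661736, 0.036399032920598984), 43.66580581665039) cap top depth [0.531  0.372  0.1111] [0.514 0.358 0.106] [0.546 0.391 0.116]
side 322 cap rect ((0.532345712184906, 0.3781561255455017), (0.029756316915154457, 0.036119118332862854), 5.063637733459473) cap top depth [0.5322 0.3763 0.1094] [0.517 0.357 0.105] [0.548 0.391 0.112]
```

Emit:
arm_command:
  steps:
    - [[0,0,0],[8,0,0],80]
    - [[0,0,0],[0,0,0],80]
    - [[0,0,0],[0,0,25],80]
    - [[0,0,0],[0,0,30],80]
    - [[0,0,0],[0,0,25],80]
    - [[0,0,0],[0,0,10],80]
    - [[0,0,0],[0,0,0],80]
    - [[0,0,0],[0,0,0],80]
    - [[0,0,0],[0,0,0],80]

```text
time: 42.75
eef_pos: [0.5356, 0.3756, 0.0767]
tcp_rot: [2.526, 1.867, 0.005]
force: [0.2, -0.9, -0.0]
grip_width: 0.08
finger_force: 0.0
```

```bash
python3 -c "
from h import *
go(.5328,.3745,.0445)"
```

```text
t=42.75 pos=[0.5356 0.3756 0.0767] yaw=72.95 tilt=0.18 w=0.0800 F=[ 0.2 -0.9 -0. ] | turn 0.0 shift [-2.  -2.4 32.2]
```

Emit:
arm_command:
  steps:
    - [[0,0,0],[-1.5,-2,12],80]
    - [[0,0,0],[0,0,12],80]
    - [[0,0,0],[0,0,8],80]
    - [[0,0,0],[0,0,0],80]
    - [[0,0,0],[0,0,0],65]
    - [[0,0,0],[0,0,0],58]
    - [[0,0,0],[0,0,0],54]
    - [[0,0,0],[0,0,0],50]
    - [[0,0,0],[0,0,0],47]
    - [[0,0,0],[0,0,0],45]
    - [[0,0,0],[0,0,0],43]
    - [[0,0,0],[0,0,0],38]
    - [[0,0,0],[0,0,0],38]
    - [[0,0,0],[0,0,0],38]
    - [[0,0,0],[0,0,0],38]

```text
time: 44.0
eef_pos: [0.5321, 0.3741, 0.0433]
tcp_rot: [2.526, 1.868, 0.001]
force: [-0.0, -1.3, 4.3]
grip_width: 0.0431
finger_force: 40.6
```

```bash
python3 -c "
from h import *
go(.5328,.3745,.0445)"
```

```text
t=44.00 pos=[0.5321 0.3741 0.0433] yaw=72.96 tilt=0.04 w=0.0431 F=[-0.  -1.3  4.3] | turn 0.0 shift [ 0.6  0.5 -1.2]
```

Emit:
arm_command:
  steps:
    - [[0,0,0],[0,0,-8],38]
    - [[0,0,0],[0,0,-16],38]
    - [[0,0,0],[0,0,-25],38]
    - [[0,0,0],[0,0,-25],38]
    - [[0,0,0],[0,0,-26],38]
    - [[0,0,0],[0,0,0],38]
    - [[0,0,0],[0,0,0],38]

```text
time: 44.58
eef_pos: [0.5326, 0.3746, 0.1446]
tcp_rot: [2.526, 1.868, 0.005]
force: [0.2, 0.2, -2.7]
grip_width: 0.0429
finger_force: 41.1
```

Run:
```python
from h import *
c=bot.camera_params("wrist");p,d=bot.snapshot("wrist"); s=bot.state();X=R.from_rotvec(s["tcp_rot"]);np.savez("ax2.npz",p=p)
H,S,V=[a.astype(int) for a in cv2.split(cv2.cvtColor(p,cv2.COLOR_RGB2HSV))]
print([(v,int(H[v,255:270].mean()),int(S[v,255:270].mean()),int(V[v,255:270].mean())) for v in range(206,322,3)])
for v in(240,260,276,284,292,300,308,316):
    r=np.where((H[v]<16)&(S[v]>100))[0];r=r[(r>185)&(r<335)];print(v,r[[0,-1]] if len(r) else 0)
go(.4465,-.2777,.15)
```

```text
[(206, 17, 33, 112), (209, 17, 33, 112), (212, 16, 38, 120), (215, 9, 159, 49), (218, 10, 154, 51), (221, 9, 159, 50), (224, 9, 157, 51), (227, 9, 156, 51), (230, 10, 159, 50), (233, 10, 157, 50), (236, 10, 157, 51), (239, 10, 159, 50), (242, 9, 155, 65), (245, 9, 155, 68), (248, 9, 150, 69), (251, 9, 150, 70), (254, 9, 147, 71), (257, 9, 146, 73), (260, 9, 144, 73), (263, 9, 159, 87), (266, 10, 172, 107), (269, 10, 171, 107), (272, 10, 172, 107), (275, 10, 170, 107), (278, 10, 171, 107), (281, 10, 172, 106), (284, 10, 172, 106), (287, 10, 171, 106), (290, 10, 171, 106), (293, 10, 174, 135), (296, 10, 174, 139), (299, 9, 174, 139), (302, 9, 174, 139), (305, 9, 174, 139), (308, 10, 174, 139), (311, 9, 174, 139), (314, 10, 174, 138), (317, 10, 174, 138), (320, 10, 174, 138)]
240 [219 299]
260 [211 307]
276 [206 311]
284 [206 312]
292 [207 311]
300 [210 308]
308 [216 301]
316 [215 302]
t=44.63 pos=[0.5314 0.3739 0.1429] yaw=72.96 tilt=0.02 w=0.0429 F=[-1.   0.3 -1.8] | turn 0.0 shift [-647.9  109.7   -7.1]
```

Run:
```python
from h import *
s=bot.state();c=bot.camera_params("wrist");X=R.from_rotvec(s["tcp_rot"])
def T(px,dz):
    o=X.inv().apply(c["position"]-s["eef_pos"]);_,d=ray("wrist",np.array(px,float),c);d=X.inv().apply(d);return ((o+d*((-dz-o[2])/d[:,2:]))*1000)[:,:2].round(1).tolist()
for h in(.0404,.0393): print("cap front",T([(263,292)],.106-h),"cap sides",T([(214.5,316),(302.5,316)],.106-h),"rim front",T([(263,241.2)],.082-h),"rim sides",T([(205.5,284),(312.5,284)],.082-h))
```

```text
cap front [[14.8, 1.4]] cap sides [[4.3, -14.7], [4.2, 14.8]] rim front [[21.1, 1.7]] rim sides [[1.1, -21.8], [1.0, 22.2]]
cap front [[15.6, 1.4]] cap sides [[5.2, -14.5], [5.2, 14.6]] rim front [[21.7, 1.7]] rim sides [[1.8, -21.6], [1.8, 22.0]]
```

Emit:
arm_command:
  steps:
    - [[0,0,0],[-12,2,0],38]
    - [[0,0,0],[-22,4,0],38]
    - [[0,0,0],[-32,5,0],38]
    - [[0,0,0],[-36,6,0],38]
    - [[0,0,0],[-36,6,0],38]
    - [[0,0,0],[-36,6,0],38]
    - [[0,0,0],[-36,6,0],38]
    - [[0,0,0],[-36,6,0],38]
    - [[0,0,0],[-36,6,0],38]
    - [[0,0,0],[-36,6,0],38]
    - [[0,0,0],[-36,6,0],38]
    - [[0,0,0],[-36,6,0],38]
    - [[0,0,0],[-36,6,0],38]
    - [[0,0,0],[-36,6,0],38]
    - [[0,0,0],[-36,6,0],38]
    - [[0,0,0],[-36,6,0],38]
    - [[0,0,0],[-36,6,0],38]
    - [[0,0,0],[-36,7,0],38]
    - [[0,0,0],[-26,5,0],38]
    - [[0,0,0],[-14,3,0],38]

```text
time: 46.3
eef_pos: [0.4457, -0.2788, 0.1415]
tcp_rot: [-2.527, -1.864, 0.002]
force: [-0.8, 0.2, -1.1]
grip_width: 0.0429
finger_force: 41.0
```

Emit:
arm_command:
  steps:
    - [[0,0,0],[0,0,20],38]
    - [[0,0,0],[0,0,25],38]
    - [[0,0,0],[0,0,15],38]
    - [[0,0,0],[0,0,8],38]
    - [[0,0,0],[0,0,0],38]
    - [[0,0,0],[0,0,0],38]
    - [[0,0,0],[0,0,0],38]

```text
time: 46.88
eef_pos: [0.448, -0.2759, 0.0755]
tcp_rot: [2.525, 1.868, 0.0]
force: [0.7, 0.1, -1.5]
grip_width: 0.0429
finger_force: 41.0
```

```bash
python3 -c "
from h import *
go(.4467,-.2770,.0443)"
```

```text
t=46.88 pos=[ 0.448  -0.2759  0.0755] yaw=72.98 tilt=0.04 w=0.0429 F=[ 0.7  0.1 -1.5] | turn 0.0 shift [-1.5 -1.  31.2]
```

Emit:
arm_command:
  steps:
    - [[0,0,0],[-1.5,-1,8],38]
    - [[0,0,0],[0,0,10],38]
    - [[0,0,0],[0,0,6],38]
    - [[0,0,0],[0,0,2],38]
    - [[0,0,0],[0,0,0],38]
    - [[0,0,0],[0,0,0],38]
    - [[0,0,0],[0,0,0],38]

```text
time: 47.47
eef_pos: [0.4464, -0.2771, 0.049]
tcp_rot: [2.526, 1.868, 0.0]
force: [-0.6, -0.6, -1.2]
grip_width: 0.0431
finger_force: 41.0
```

```bash
python3 -c "
from h import *
go(.4467,-.2770,.0443)"
```

```text
t=47.47 pos=[ 0.4464 -0.2771  0.049 ] yaw=72.96 tilt=0.01 w=0.0431 F=[-0.6 -0.6 -1.2] | turn 0.0 shift [0.2 0.2 4.7]
```

Emit:
arm_command:
  steps:
    - [[0,0,0],[0.2,0.2,2],38]
    - [[0,0,0],[0,0,1.5],38]
    - [[0,0,0],[0,0,0.8],38]
    - [[0,0,0],[0,0,0.4],38]
    - [[0,0,0],[0,0,0],38]
    - [[0,0,0],[0,0,0],38]

```text
time: 47.97
eef_pos: [0.4465, -0.2769, 0.0443]
tcp_rot: [2.526, 1.868, 0.0]
force: [-0.3, 0.3, 1.0]
grip_width: 0.0425
finger_force: 41.1
```

Emit:
arm_command:
  steps:
    - [[0,0,0],[0,0,0.4],38]
    - [[0,0,0],[0,0,0],38]
    - [[0,0,0],[0,0,0],38]

```text
time: 48.22
eef_pos: [0.4466, -0.2769, 0.0443]
tcp_rot: [2.526, 1.868, 0.0]
force: [-1.2, 1.2, 5.6]
grip_width: 0.0428
finger_force: 41.7
```

Contact. Release, rise and check.

Emit:
arm_command:
  steps:
    - [[0,0,0],[0,0,0],46]
    - [[0,0,0],[0,0,0],52]
    - [[0,0,0],[0,0,0],65]
    - [[0,0,0],[0,0,0],80]
    - [[0,0,0],[0,0,0],80]
    - [[0,0,0],[0,0,0],80]
    - [[0,0,0],[0,0,-15],80]
    - [[0,0,0],[0,0,-30],80]
    - [[0,0,0],[0,0,-35],80]
    - [[0,0,0],[0,0,-35],80]
    - [[0,0,0],[0,0,-35],80]
    - [[0,0,0],[-30,0,-20],80]
    - [[0,0,0],[-30,0,0],80]
    - [[0,0,0],[0,0,0],80]
    - [[0,0,0],[0,0,0],80]

```text
time: 49.47
eef_pos: [0.4287, -0.3354, 0.2141]
tcp_rot: [2.528, 1.864, 0.0]
force: [-0.3, 0.8, 0.1]
grip_width: 0.0801
finger_force: 0.0
```

```bash
python3 chk.py "(.4465,-.2777)" 0,1; python3 chk.py "(.473,-.3824)" 0,1
python3 - <<'E'
from h import *
W=np.load("W0.npy")
m=(np.hypot(W[...,0]-.4465,W[...,1]+.2777)<.045)&(W[...,2]>.105)&(W[...,2]<.118)
q=plane("scene",np.argwhere(m)[:,::-1].astype(float),.111);print("start",m.sum(),cv2.minAreaRect(q.astype(np.float32)),W[m].mean(0).round(4))
p,d=bot.snapshot("scene"); cv2.imwrite("pics/end.png",cv2.resize(np.clip(p[120:300,85:365,::-1]*1.5,0,255).astype(np.uint8),(800,514),interpolation=cv2.INTER_CUBIC)); go(.45,-.33,.2)
E
```

```text
scene 116 cap rect ((0.4454915225505829, -0.2766039967536926), (0.0299018993973732, 0.035007622092962265), 79.25494384765625) cap top depth [ 0.4467 -0.2771  0.1127] [ 0.431 -0.292  0.106] [ 0.463 -0.261  0.117]
side 47 cap rect ((0.4458850920200348, -0.266375333070755), (0.04601563513278961, 0.026620132848620415), 89.6731185913086) cap top depth [ 0.4458 -0.2709  0.11  ] [ 0.432 -0.29   0.105] [ 0.459 -0.259  0.112]
scene 135 cap rect ((0.47260376811027527, -0.381733238697052), (0.029766978695988655, 0.03612259030342102), 81.8616714477539) cap top depth [ 0.4729 -0.3819  0.1122] [ 0.455 -0.397  0.105] [ 0.487 -0.367  0.116]
side 36 cap rect ((0.472899854183197, -0.3748893737792969), (0.031233347952365875, 0.0306452214717865), 11.120656967163086) cap top depth [ 0.4721 -0.3762  0.1104] [ 0.458 -0.391  0.106] [ 0.487 -0.364  0.113]
start 122 ((0.4476640522480011, -0.27923429012298584), (0.029954129830002785, 0.03540157526731491), 58.052677154541016) [ 0.4483 -0.279   0.112 ]
t=49.72 pos=[ 0.4287 -0.333   0.2131] yaw=73.00 tilt=0.11 w=0.0801 F=[ 0.1 -0.3 -0.1] | turn 0.0 shift [ 9.1 19.5 13. ]
```

View pics/end.png

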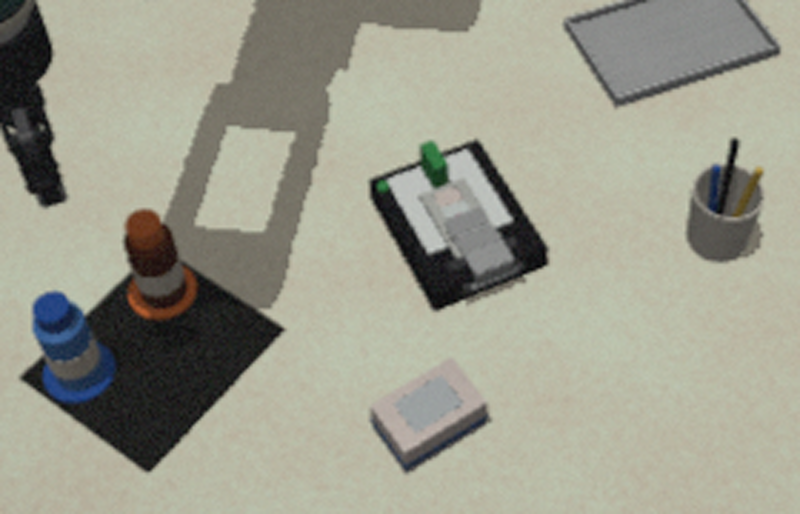

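The final view shows both bottles upright on their own discs, the carrier under the clip, the cup and box in place, and the gripper clear. Handing in.

```bash
python3 -c "
from station import bot
print(bot.finish_job())"
```

```text
the job is handed in; nothing more can be done
None
```

The job is handed in, with no verdict returned: the carrier is home under the clip (about 0.5 mm off at most), both bottles stand upright within about 1 mm of centre on their own discs, the pen cup and slide box look undisturbed, and it took about 50 s of the 134 s allowed.

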